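Hang the row combs on their hook in order

ROBOT

A 6-joint arm with a two-finger parallel gripper is mounted at the origin on the work surface. World frame = base frame: x ahead of the robot, y to its left, z up, the work surface at z = 0. Lengths are in m, angles in degrees, forces in N, time in s.
With the tool pointing down it reaches from about 0.3 to 0.75 m from the base axis. Payload 8.5 kg.
Tool frame: the origin (TCP) lies midway between the tips of the shut fingers; the grasp point (between the pads) lies 19 mm behind it (env.grip_depth is the distance from the TCP to the grasp point, in m); y points along the fingers, x is the direction in which the jaws open and shut, and the axes are right-handed (so a half turn about y gives the same grasp; the last joint's range is limited). The gripper opens to 85 mm and grips with 20 to 120 N. Pads are 22 mm wide; open, the fingers measure 114 mm over their backs; the gripper's body (76 mm by 85 mm) begins 54 mm behind the grasp point. The pads swing forward as they close: fully open they stand 13 mm farther back than shut.
Start: joints at [60.43, 21.807, 74.336, -0, 83.858, -12.336], TCP at [0.163, 0.525, 0.196] pointing down, gripper open.
Joint ranges: [-178.18, 178.18], [-50.72, 133.34], [12.68, 142.11], [-81.47, 261.47], [9.98, 163.14], [-165.26, 165.26]. Speed limits (degrees/s): [136.94, 136.94, 180, 180, 180, 180].

INTERFACE

Orientations are given as a 3x3 rotation matrix whose columns are the frame's x, y, z axes.
In Python, from rig import env gives the robot as it stands.
- The arm moves only by the shell command python3 -m inch 'ROWS' [FORCE]. ROWS is JSON, a list that holds one entry, the list of rows, each a list of 7 numbers: the gripper command: -1 is shut, 1 is fully open, values between are in proportion, then the shift along the world's x, y, z in cm, then the turn, a rotation vector about the world's x, y, z in degrees. In form: [[[grip, dx, dy, dz, rx, ry, rz], ...]]. A call has 1 to 20 rows; each row is the pose to reach, as a shift and turn from the pose commanded when the call began; what a row does not reach only later rows make up. A row lasts 1/8 s, in which the tool goes at most 62.5 mm and 10.7 degrees, less where a joint would pass 70% of its speed; a pose out of reach is approached as far as the arm can. A call with a gripper value outside its range is refused whole. The fingers move at their own pace and stop on an object; FORCE is the grip in N (left out, the last holds). Time passes only in rows, so rows that repeat a pose let the fingers close. It gives the time, the measured TCP pose, the force and the opening at its end, in the units of the state.
- env.observe(): the state, without advancing time (a new reading comes with each control period).
- env.get_image(name): name is "scene" or "top"; returns a dict with "frame" (384x512x3 uint8, red, green, blue), "mtx" (3x3 intrinsics, pixels), "rvec" (rotation vector, rad) and "tvec" (3), from world to camera coordinates, as OpenCV has them. Camera axes: x right, y down, z forward; pixel columns grow to the right and rows downward; lengths in m; the calibration is good to about 2 mm. A picture is of the moment at which its call begins. There is no depth.
- env.close_job(): hands the job in, once; it reports no verdict.
The state is a dict: "time_s": time; "q": joint angles; "qvel": joint speeds; "joint_efforts": joint torques, N m; "position": TCP position; "tool_rot": TCP orientation; "ft_force": force on the tool from outside, world axes, zero at the start; "wrist_torque": the same for the moment, N m; "grip_width": finger opening in m.
Only numpy, scipy, OpenCV 4.12 (cv2) and the standard library are available. Lean on these libraries where they do the work, as an engineer would, in place of code of your own. Each camera call takes 0.05 s, during which the arm holds its last target.

TASK

Hang the three row combs from the draining rack on the steel hook, one at a time: the small white one first, then the medium pink one, then the large green one, each standing flat against the one before. Once a comb is on the hook, press it straight back until it bears on the orange sprung buffer (or on the comb before it), keep up a push of about 8 N for half a second and never push or knock with more than 12 N, then let it hang freely. Leave the blue comb in the rack and the other things alone.

Things in the scene. Friction and masses are not known exactly. Their poses are not given: they have to be found in the camera images.
- comb_small_tab (a point): White plastic comb (small, three teeth): upright plate 10 mm thick (x), 70 wide (y), 147 tall (z), about 0.12 kg, same front and back. Point: centre of its grip tab, 120 mm above its foot. Tab 22 mm wide, from 28 mm below this point (shoulders) to 27 above. Hanging slot through the plate along x, 14 mm wide, 24 tall: upper edge 34 mm below this point, lower edge 58 below.
- comb_medium_tab (a point): Pink plastic comb (medium, four teeth): upright plate 10 mm thick (x), 86 wide (y), 147 tall (z), about 0.12 kg, same front and back. Point: centre of its grip tab, 120 mm above its foot. Tab 38 mm wide, from 28 mm below this point (shoulders) to 27 above. Hanging slot through the plate along x, 14 mm wide, 24 tall: upper edge 34 mm below this point, lower edge 58 below.
- comb_large_tab (a point): Olive-green plastic comb (large, five teeth): upright plate 10 mm thick (x), 102 wide (y), 147 tall (z), about 0.12 kg, same front and back. Point: centre of its grip tab, 120 mm above its foot. Tab 54 mm wide, from 28 mm below this point (shoulders) to 27 above. Hanging slot through the plate along x, 14 mm wide, 24 tall: upper edge 34 mm below this point, lower edge 58 below.
- hook: Fixed steel hook stand. Origin on the table under its post (16 mm thick, 146 tall), z up. Its arm, a round bar 8 mm thick, axis 140 mm above the table, points along -x, level until 100 mm from the post's axis; the tip then rises 8 mm over 18 mm. A hanging comb's slot edge rests on the arm: tab point then 178 mm high. The arm springs 1 mm per 4 N up or down.
- hook_buffer (a point): Arm axis 41 mm in front of the post's axis (-x of hook), a fixed point. Around the arm near it sits an orange sprung disc, 24 mm wide, the combs' back stop: its front face rests anywhere from 26 to 56 mm in front of the post's axis, set anew each time, not measured: find it by touch. It yields 1 mm per 5 N, 4 mm at most.
- hook_tip (a point): Tip of the hook's arm (centre of its rounded end), 118 mm in front of the post's axis (-x of hook) and 148 mm above the table.
- rack: Fixed white draining rack, base 200 x 130 x 10 mm, origin under its centre. Four slots along its x at -69, -23, 23 and 69 mm, between steel loops 45 mm tall, 3 mm play; the combs stand in them on their teeth, widths along its y, in any order.
- comb_blue: Blue plastic comb, 78 mm wide, 147 mm tall with a 30 mm wide tab, origin at the middle of its foot. It stands in one of the rack's slots and stays there.
- spray_bottle: Clear bottle with red cap, 64 mm in diameter, 170 mm tall, a bystander; origin at the middle of its underside.
- steel_bowl: Steel bowl, 130 mm wide, 55 mm tall, a bystander; origin at the middle of its underside.
- leaf_jar: Green glass jar, 76 mm in diameter, 95 mm tall, a bystander; origin at the middle of its underside.
- dough_spatula: Spatula lying on the table, a bystander.
- glaze_brush: Brush lying on the table, a bystander.
- tea_cup: Blue cup, 70 mm wide, 70 mm tall, a bystander; origin at the middle of its underside.

How it is judged:
By the outcome, as a careful person would: the job done as asked, in the order asked, and still so for the second after the job is handed in, with the robot touching nothing.
It also fails if it takes over 72 s, if anything falls off the work surface, if the arm or the gripper's body presses on something with over 40 N, if the wrist force passes 120 N, or if a joint passes its speed limit or range.

## Working session

There is one attempt and no reset: what is moved stays moved. The work goes in short steps, Python scripts to look and compute and a shell command to move; the robot and the scene stay as the last step left them, time stands still between calls to the robot, and variables do not carry over. Pictures are saved under pics/ and viewed, and the job is handed in when it is done.

```bash
ls; mkdir -p pics; cat > h.py <<'E'
import cv2,numpy as np
from rig import env
def snap(n,f):
    d=env.get_image(n); np.savez('pics/'+f+'.npz',**d); cv2.imwrite('pics/'+f+'.png',cv2.resize(d['frame'][:,:,::-1],None,fx=1.5,fy=1.5)); return d
E
python3 - <<'E'
from h import *
for n in('scene','top'):
    d=snap(n,n+'0'); print(n,d['mtx'].round(1).tolist(),d['rvec'],d['tvec'])
    R=cv2.Rodrigues(d['rvec'])[0]; print(-R.T@d['tvec'])
s=env.observe(); print({k:np.round(v,3).tolist() for k,v in s.items()})
E
```

```text
pics
scene [[378.6, 0.0, 256.6], [0.0, 378.6, 193.3], [0.0, 0.0, 1.0]] [ 2.04635743  1.17932061 -0.52743986] [-0.25521596 -0.22660403  1.56051141]
[ 1.26457664 -0.43651125  0.87291712]
top [[373.3, 0.0, 256.4], [0.0, 373.3, 194.9], [0.0, 0.0, 1.0]] [ 2.14100592 -2.17329093  0.10332991] [0.01676727 0.55229916 1.30870415]
[ 0.40416218 -0.01065158  1.36182287]
{'time_s': 0.1, 'q': [60.43, 21.836, 74.379, 0.001, 83.857, -12.335], 'qvel': [-0.058, -0.104, -0.141, 0.089, -0.078, -0.005], 'joint_efforts': [0.004, -44.923, -23.165, -0.0, 0.004, 0.0], 'position': [0.163, 0.525, 0.196], 'tool_rot': [[0.296, -0.001, -0.955], [0.955, -0.001, 0.296], [-0.001, -1.0, 0.0]], 'ft_force': [0.043, 0.513, 0.155], 'wrist_torque': [0.019, 0.03, 0.03], 'grip_width': 0.086}
```

View pics/scene0.png

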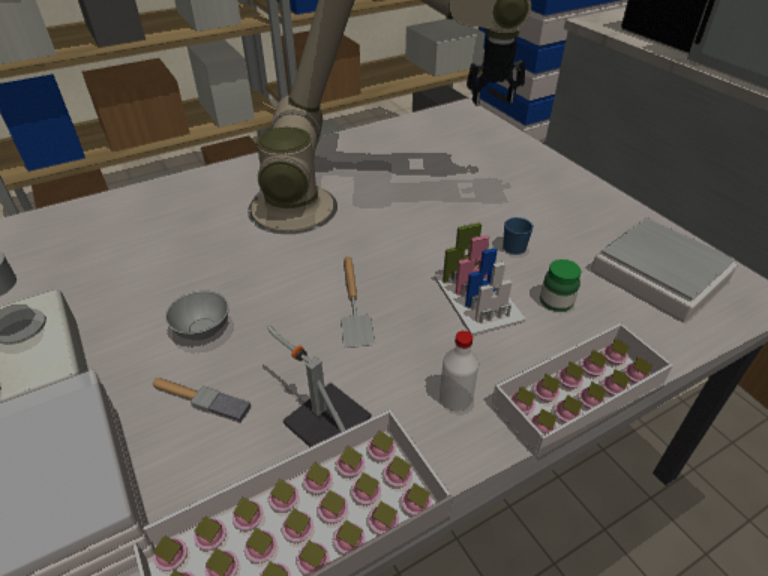

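View pics/top0.png

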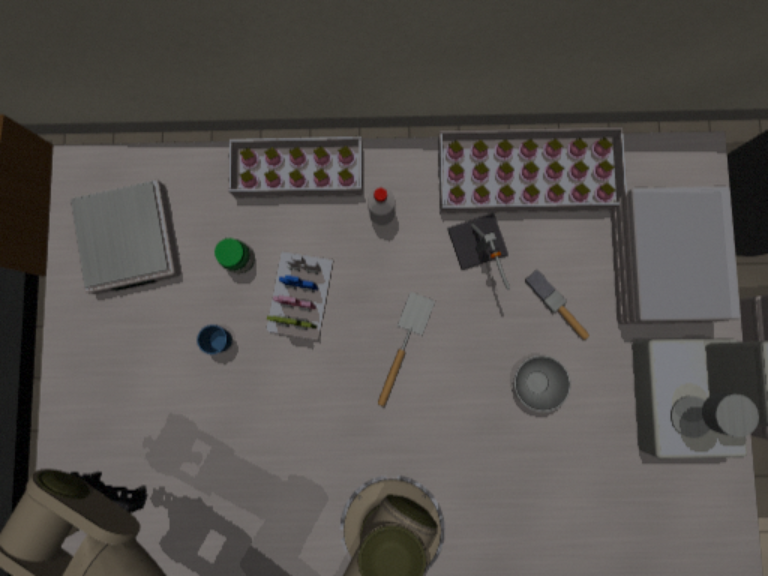

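```bash
cat >> h.py <<'E'
def crop(f,x0,y0,x1,y1,s,out):
    d=np.load('pics/'+f+'.npz'); im=d['frame'][y0:y1,x0:x1,::-1]
    im=cv2.resize(im,None,fx=s,fy=s,interpolation=cv2.INTER_CUBIC)
    for i in range(0,x1-x0,10):
        cv2.putText(im,str(x0+i),(i*s,8),0,.3,(0,0,255),1); cv2.line(im,(i*s,10),(i*s,14),(0,0,255),1)
    for i in range(0,y1-y0,10):
        cv2.putText(im,str(y0+i),(0,i*s+4),0,.3,(0,0,255),1); cv2.line(im,(20,i*s),(24,i*s),(0,0,255),1)
    cv2.imwrite('pics/'+out+'.png',im)
def proj(f,P):
    d=np.load('pics/'+f+'.npz'); return cv2.projectPoints(np.atleast_2d(np.array(P,float)),d['rvec'],d['tvec'],d['mtx'],None)[0][:,0]
def ray(f,u,v):
    d=np.load('pics/'+f+'.npz'); R=cv2.Rodrigues(d['rvec'])[0]
    return -R.T@d['tvec'], R.T@np.linalg.solve(d['mtx'],[u,v,1.])
def atz(f,u,v,z):
    c,r=ray(f,u,v); return c+r*(z-c[2])/r[2]
E
python3 - <<'E'
from h import *
crop('top0',170,160,225,230,10,'c1')
crop('top0',295,135,345,190,10,'c2')
crop('scene0',285,140,350,222,7,'c3')
crop('scene0',170,210,250,300,6,'c4')
E
```

```text
(no output)
```

View pics/c1.png

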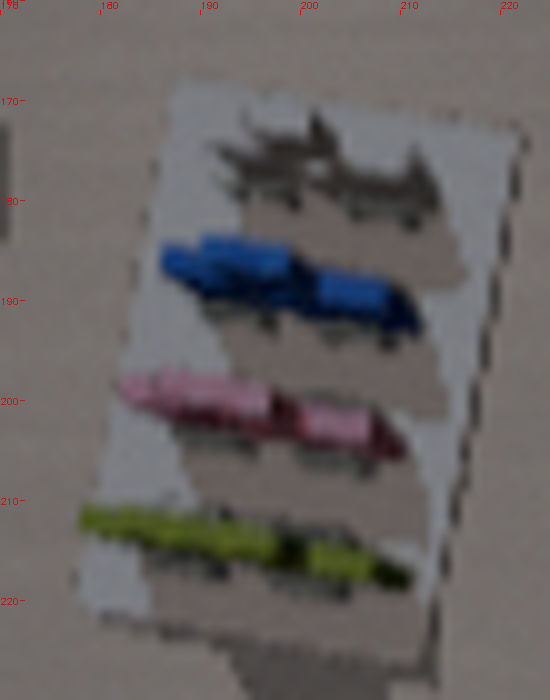

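View pics/c2.png

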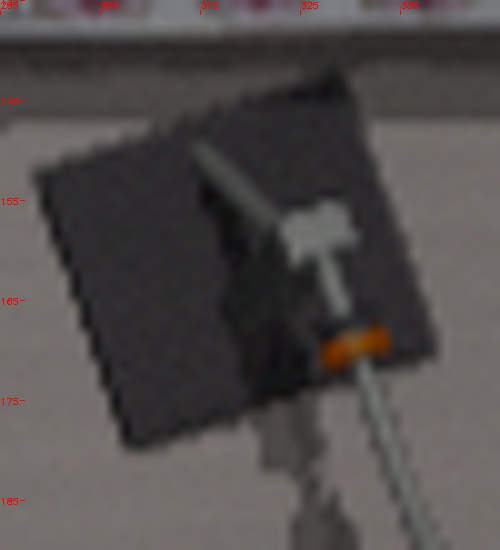

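View pics/c3.png

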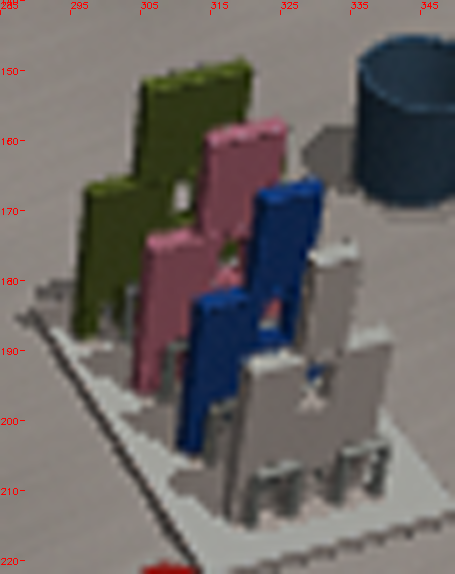

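View pics/c4.png

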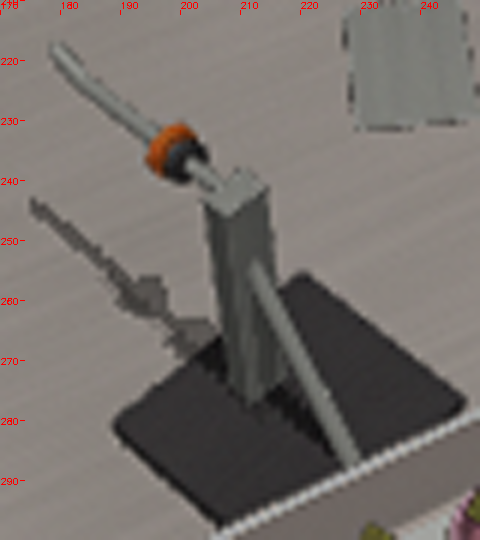

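```bash
python3 - <<'E'
from h import *
crop('top0',312,150,345,200,14,'c5')
crop('scene0',172,210,222,250,14,'c6')
E
```

```text
(no output)
```

View pics/c5.png

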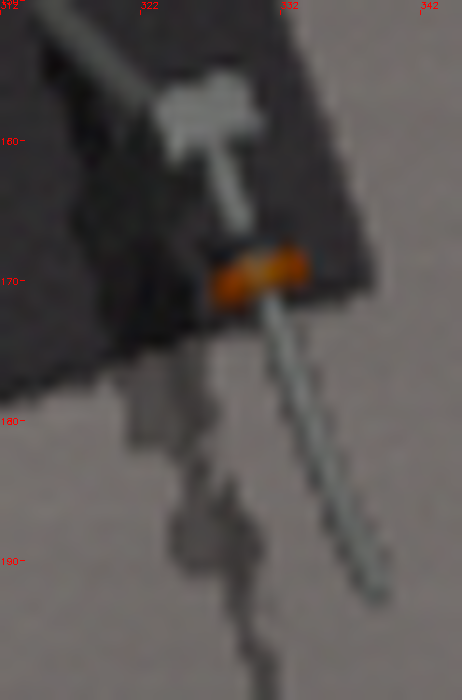

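View pics/c6.png

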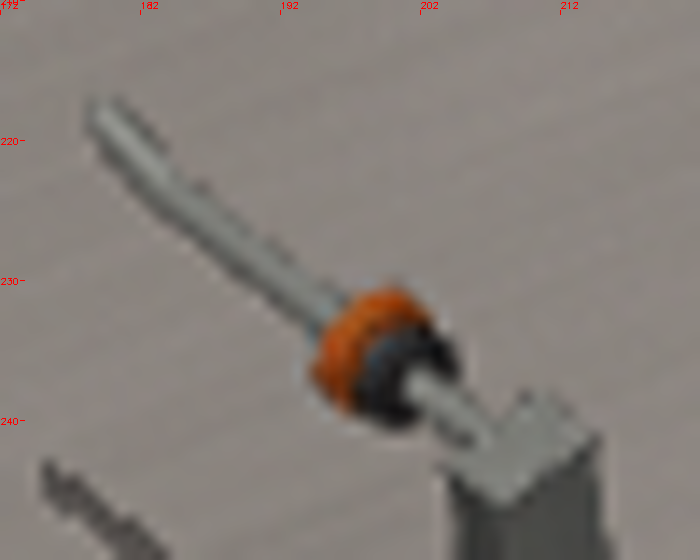

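```bash
cat > fit.py <<'E'
from h import *
from scipy.optimize import least_squares
def hk(p,L):
    x,y,a=p[:3];L=np.atleast_2d(L);c,s=np.cos(a),np.sin(a)
    return np.c_[x+c*L[:,0]-s*L[:,1],y+s*L[:,0]+c*L[:,1],L[:,2]]
if __name__=='__main__':
    # point obs
    def res(p,which):
        r=[]
        def pt(f,L,o,w=1): r.extend(w*(proj(f,hk(p,[L]))[0]-o))
        def ln(f,o):  # on level arm line
            a,b=proj(f,hk(p,[[-10/1e3,0,.14],[-.1,0,.14]])); n=np.array([-(b-a)[1],(b-a)[0]])/np.linalg.norm(b-a); r.append(2*n@(np.array(o)-a))
        if 't' in which:
            pt('top0',[-.118,0,.148],(338.1,190.9))
            for o in((330.9,171.6),(334.7,180.2),(326.9,160.9)): ln('top0',o)
            pt('top0',[0,0,.146],(326.4,157.9),.5)
        if 's' in which:
            pt('scene0',[-.118,0,.148],(179.2,217.2))
            ln('scene0',(194.4,232))
            pt('scene0',[0,0,.146],(208.6,241.6),.5)
        return np.array(r)
    for w in('t','s','ts'):
        s=least_squares(res,[.55,-.25,.3],args=(w,)); p=s.x
        print(w,p[:2]*1e3,np.degrees(p[2]),res(p,w).round(2), 'tip',hk(p,[[-.118,0,.148]])*1e3)
    # rack
    obs=[((187,168),(.1,.065)),((222,173),(.1,-.065)),((178,221.5),(-.1,.065)),((213.5,227.5),(-.1,-.065))]
    R=lambda p:np.concatenate([proj('top0',hk(p,[[l[0],l[1],.01]]))[0]-o for o,l in obs])
    s=least_squares(R,[.6,.2,-.15]);print('rack',s.x[:2]*1e3,np.degrees(s.x[2]),s.fun.round(2))
E
python3 fit.py
```

```text
t [ 660.6317721  -225.16880863] 18.52674247060056 [ 0.8  -0.15  0.24 -0.76  0.13 -0.15 -0.25] tip [[ 548.74706878 -262.6629837   148.        ]]
s [ 658.47229408 -228.37514001] 15.37927476125532 [ 0.01  0.31 -0.17 -0.45 -0.02] tip [[ 544.69770899 -259.66960896  148.        ]]
ts [ 659.70637282 -226.11150273] 17.53791069952884 [ 0.51  0.33  0.1  -1.23  0.39 -0.01 -0.12 -0.35  1.15  0.    0.07 -0.03] tip [[ 547.19127537 -261.66924233  148.        ]]
rack [549.24571301 214.38772134] -9.268175090283961 [ 0.2   0.03 -0.01  0.06 -0.    0.32 -0.19 -0.4 ]
```

```bash
python3 - <<'E'
from h import *
c=[atz('top0',295+X/10-.5,135+Y/10-.5,.008) for X,Y in((35,170),(347,70),(440,355),(130,452))]
c=np.array(c); print(c.round(4)); 
e=[c[0]-c[3],c[1]-c[2]]; print([np.degrees(np.arctan2(v[1],v[0])) for v in e])
e=[c[0]-c[1],c[3]-c[2]]; print([np.degrees(np.arctan2(-v[0],v[1])) for v in e]); print(c.mean(0))
E
```

```text
[[ 0.7137 -0.1469  0.008 ]
 [ 0.7493 -0.263   0.008 ]
 [ 0.642  -0.2932  0.008 ]
 [ 0.608  -0.1788  0.008 ]]
[np.float64(16.795846350294084), np.float64(15.699820639917638)]
[np.float64(17.055986715630496), np.float64(16.57212040626643)]
[ 0.67823808 -0.22049919  0.008     ]
```

```bash
python3 - <<'E'
from h import *
from fit import hk
p=[.5492,.2144,np.radians(-9.27)]
for nm,sx,w,b in(('white',69,22,70),('blue',23,30,78),('pink',-23,38,86),('green',-69,54,102)):
  for zf in(0,.01):
    L=[[(sx+5)/1e3,w/2e3,.147+zf],[(sx+5)/1e3,-w/2e3,.147+zf],[(sx+5)/1e3,b/2e3,.092+zf],[(sx+5)/1e3,-b/2e3,.092+zf]]
    print(nm,zf,((proj('scene0',hk(p,L))-[285,140]+.5)*7).round().tolist(),((proj('top0',hk(p,L))-[170,160]+.5)*10).round().tolist())
# buffer
d=atz('top0',330.1,170.4,.14); print(d)
a=np.radians(17); u=np.array([np.cos(a),np.sin(a)]); print((d[:2]-[.5472,-.2615])@u*1e3)
E
```

```text
white 0 [[367.0, 267.0], [322.0, 279.0], [397.0, 350.0], [257.0, 388.0]] [[241.0, 110.0], [307.0, 119.0], [202.0, 128.0], [402.0, 157.0]]
white 0.01 [[370.0, 249.0], [325.0, 261.0], [400.0, 333.0], [260.0, 371.0]] [[236.0, 105.0], [302.0, 114.0], [197.0, 123.0], [398.0, 152.0]]
blue 0 [[323.0, 203.0], [262.0, 218.0], [353.0, 286.0], [201.0, 326.0]] [[206.0, 245.0], [296.0, 258.0], [169.0, 257.0], [392.0, 289.0]]
blue 0.01 [[326.0, 185.0], [265.0, 200.0], [356.0, 269.0], [203.0, 309.0]] [[201.0, 240.0], [291.0, 253.0], [163.0, 253.0], [388.0, 286.0]]
pink 0 [[281.0, 143.0], [206.0, 161.0], [312.0, 226.0], [148.0, 267.0]] [[171.0, 380.0], [285.0, 397.0], [135.0, 387.0], [382.0, 423.0]]
pink 0.01 [[283.0, 125.0], [208.0, 143.0], [315.0, 209.0], [150.0, 250.0]] [[165.0, 377.0], [280.0, 394.0], [129.0, 384.0], [377.0, 420.0]]
green 0 [[249.0, 84.0], [145.0, 108.0], [280.0, 166.0], [89.0, 213.0]] [[124.0, 515.0], [286.0, 539.0], [89.0, 516.0], [383.0, 559.0]]
green 0.01 [[251.0, 66.0], [147.0, 91.0], [283.0, 150.0], [91.0, 196.0]] [[117.0, 513.0], [281.0, 537.0], [83.0, 514.0], [379.0, 558.0]]
[ 0.61792939 -0.23792457  0.14      ]
74.53164467387477
```

```bash
python3 - <<'E'
from h import *
from fit import hk
p=[.5492,.2144,np.radians(-9.27)]
def ov(f,x0,y0,x1,y1,s,out):
    d=np.load('pics/'+f+'.npz'); im=np.clip(d['frame'][y0:y1,x0:x1,::-1].astype(float)*1.6,0,255).astype(np.uint8)
    im=cv2.resize(im,None,fx=s,fy=s,interpolation=cv2.INTER_CUBIC)
    for nm,sx,w,b in(('white',69,22,70),('blue',23,30,78),('pink',-23,38,86),('green',-69,54,102)):
      for dx in(-5,5):
        L=[[dx+sx,b/2,10],[dx+sx,b/2,102],[dx+sx,w/2,102],[dx+sx,w/2,157],[dx+sx,-w/2,157],[dx+sx,-w/2,102],[dx+sx,-b/2,102],[dx+sx,-b/2,10]]
        q=((proj(f,hk(p,np.array(L)/1e3))-[x0,y0]+.5)*s).round().astype(int)
        cv2.polylines(im,[q.reshape(-1,1,2)],False,(0,255,255) if dx>0 else (255,255,0),1)
    cv2.imwrite('pics/'+out+'.png',im)
ov('top0',172,160,228,230,10,'o1'); ov('scene0',285,140,360,222,7,'o2')
print(atz('top0',380/1.5,195/1.5,.17))
E
```

```text
[0.7510376  0.01359076 0.17      ]
```

View pics/o1.png

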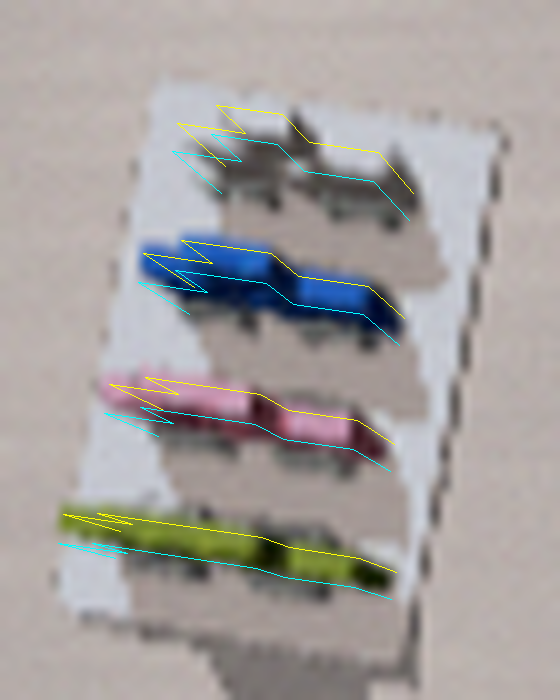

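View pics/o2.png

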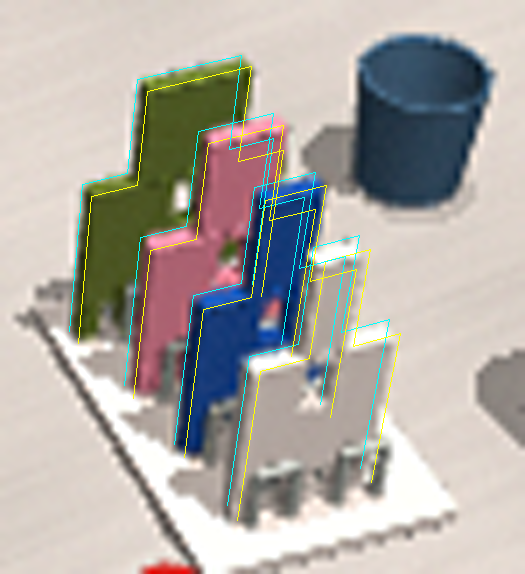

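```bash
python3 -m inch '[[[1,11,-8,1,0,0,4],[1,23,-16,1,0,0,8],[1,34,-24,1,0,0,8],[1,45.4,-32.2,1,0,0,8],[1,45.4,-32.2,1,0,0,8],[1,45.4,-32.2,1,0,0,8],[1,45.4,-32.2,1,0,0,8],[1,45.4,-32.2,1,0,0,8],[1,45.4,-32.2,1,0,0,8],[1,45.4,-32.2,1,0,0,8],[1,45.4,-32.2,1,0,0,8]]]' 30
python3 - <<'E'
from h import *
snap('top','top1');snap('scene','sc1')
crop('top1',170,150,230,220,8,'a1');crop('sc1',285,110,375,212,6,'a2')
s=env.observe();print(s['position'],s['tool_rot'],s['ft_force'],s['time_s'])
E
```

```text
time_s: 1.48
position: [0.6164, 0.2035, 0.2057]
tool_rot: [[0.16, -0.001, -0.987], [0.987, 0.0, 0.16], [-0.0, -1.0, 0.001]]
ft_force: [0.8, -1.1, -0.5]
grip_width: 0.0851
[0.61603537 0.20428247 0.20647354] [[ 1.59070567e-01 -1.53505917e-04 -9.87267204e-01]
 [ 9.87267212e-01  1.11848204e-04  1.59070551e-01]
 [ 8.60057927e-05 -9.99999982e-01  1.69343116e-04]] [-0.4320799  -1.17165131  0.09083331] 1.575
```

View pics/a1.png

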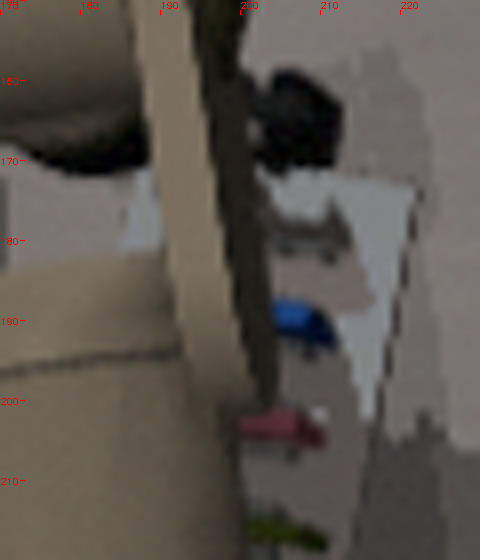

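View pics/a2.png

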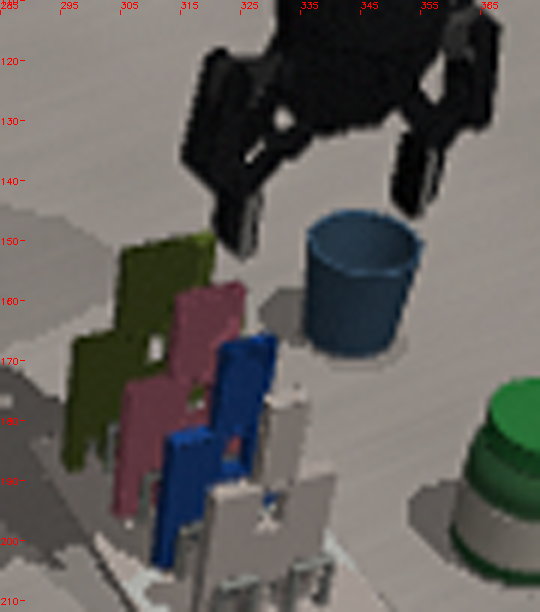

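```bash
python3 - <<'E'
from h import *
print(proj('sc1',[[.616,.204,.219],[.616,.204,.157],[.616,.198,.157],[.610,.204,.157]]))
E
```

```text
[[336.14460296 157.91119901]
 [333.25689379 174.60580566]
 [331.6722719  175.24088773]
 [331.99657469 173.51716844]]
```

```bash
python3 -m inch '[[[1,0.1,-0.2,-3,0,0,0],[1,0.1,-0.2,-6,0,0,0],[1,0.1,-0.2,-9.3,0,0,0],[1,0.1,-0.2,-9.3,0,0,0],[-1,0.1,-0.2,-9.3,0,0,0],[-1,0.1,-0.2,-9.3,0,0,0],[-1,0.1,-0.2,-9.3,0,0,0],[-1,0.1,-0.2,-9.3,0,0,0],[-1,0.1,-0.2,-9.3,0,0,0],[-1,0.1,-0.2,-9.3,0,0,0]]]' 30
python3 - <<'E'
from h import *
snap('scene','sc2')
crop('sc2',285,110,375,212,6,'a3')
E
```

```text
time_s: 2.82
position: [0.6183, 0.2012, 0.1139]
tool_rot: [[0.161, 0.001, -0.987], [0.987, -0.0, 0.161], [0.0, -1.0, -0.001]]
ft_force: [-0.6, -1.6, 5.4]
grip_width: 0.0206
```

View pics/a3.png

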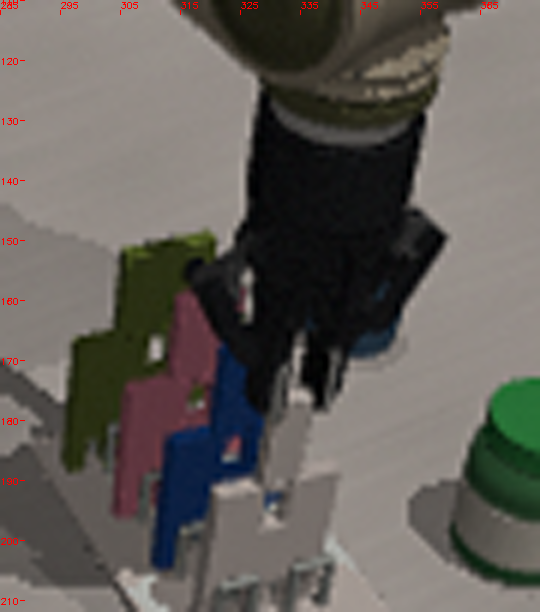

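```bash
python3 - <<'E'
from h import *
d=np.load('pics/sc2.npz')
im=np.clip(d['frame'][140:212,310:370,::-1].astype(float)*2.2,0,255).astype(np.uint8)
cv2.imwrite('pics/a4.png',cv2.resize(im,None,fx=8,fy=8,interpolation=cv2.INTER_CUBIC))
E
```

```text
(no output)
```

View pics/a4.png

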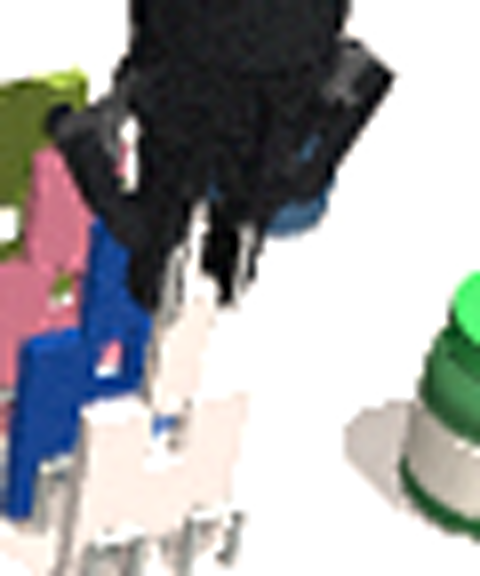

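```bash
python3 - <<'E'
from h import *
print(proj('sc2',[[.618,.201,.114],[.618,.201,.133],[.62,.186,.114],[.616,.216,.114],[.607,.203,.114]]))
s=env.observe();print(s['position'],s['ft_force'],s['grip_width'],s['q'])
print(proj('top0',[[.163,.525,.196]]))
E
```

```text
[[331.01005609 186.17481472]
 [331.8277862  181.43160941]
 [327.52389811 188.15966332]
 [334.455149   184.21334657]
 [329.28614095 183.94800386]]
[0.618367   0.20114901 0.11393065] [-0.82588468 -1.29961296  5.5727471 ] 0.020500628796951623 [ 7.61555338e+00  3.53957643e+01  6.44376388e+01 -1.48244466e-02
  8.00853139e+01 -7.31388964e+01]
[[ 88.19314347 318.36187353]]
```

```bash
python3 - <<'E'
from h import *
P=np.array([.616,.2043,.2195]); j=np.array([.159,.987,0]); f=np.array([.987,-.159,0])
for s in(-1,1):
  print([proj('sc1',P+s*j*w+f*k)[0].round(1).tolist() for w in(.0425,.057) for k in(-.011,.011)])
snap('top','top2');
d=np.load('pics/top2.npz')
im=np.clip(d['frame'][145:225,165:240,::-1].astype(float)*2,0,255).astype(np.uint8)
cv2.imwrite('pics/a5.png',cv2.resize(im,None,fx=8,fy=8,interpolation=cv2.INTER_CUBIC))
E
```

```text
[[321.4, 158.8], [325.0, 163.1], [316.9, 159.9], [320.5, 164.2]]
[[347.1, 152.6], [351.0, 156.7], [351.4, 151.5], [355.4, 155.7]]
```

View pics/a5.png

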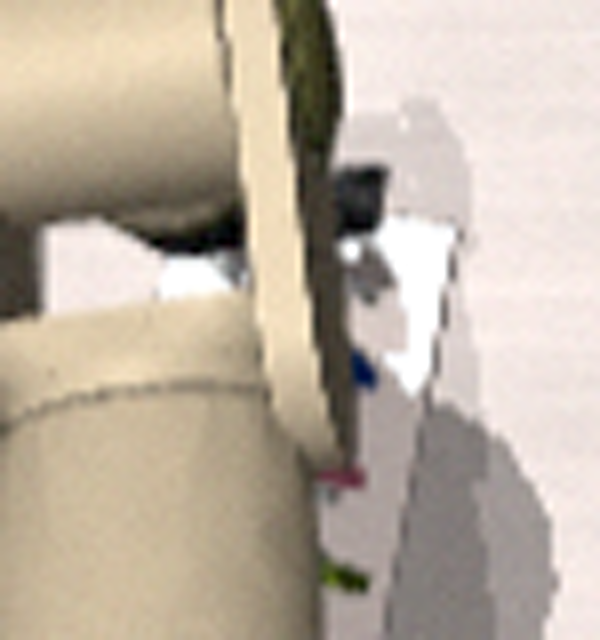

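```bash
python3 - <<'E'
from h import *
P=np.array([.163,.525,.209]); j=np.array([.296,.955,0]); f=np.array([.955,-.296,0])
for s in(-1,1):
  print([proj('scene0',P+s*j*w+f*k)[0].round(1).tolist() for w in(.0425,.057) for k in(-.011,.011)])
d=np.load('pics/scene0.npz')
im=np.clip(d['frame'][20:90,290:370,::-1].astype(float)*2,0,255).astype(np.uint8)
cv2.imwrite('pics/a6.png',cv2.resize(im,None,fx=8,fy=8,interpolation=cv2.INTER_CUBIC))
E
```

```text
[[315.8, 77.0], [317.7, 79.4], [312.4, 77.3], [314.2, 79.7]]
[[335.8, 74.9], [337.9, 77.2], [339.2, 74.6], [341.3, 76.9]]
```

View pics/a6.png

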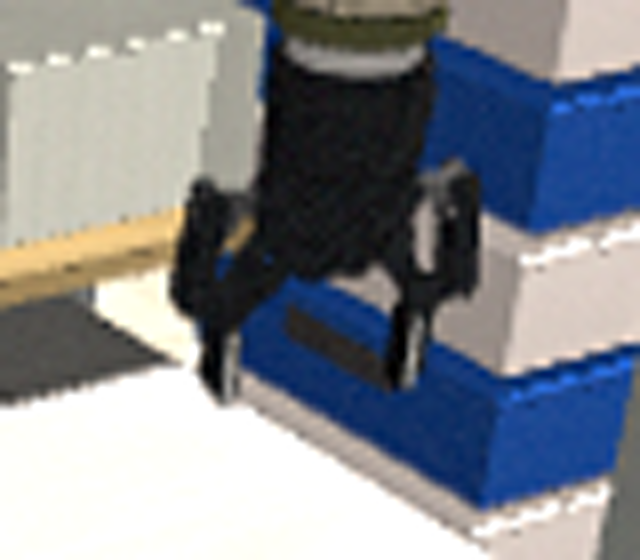

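```bash
python3 - <<'E'
from h import *
print(proj('scene0',[[0,0,0],[0,0,.05]])*1.5,proj('top0',[[0,0,0],[0,0,.05]])*1.5)
print(proj('scene0',[[.163,.525,.196],[.163,.525,.226]]),proj('top0',[[.163,.525,.196],[.163,.525,.226],[.163,.525,.35]]))
E
```

```text
[[291.94990529 207.5232436 ]
 [289.90553269 191.87684115]] [[391.80024933 528.62327094]
 [391.72861329 535.49133958]]
[[326.45140049  80.18813296]
 [327.37881671  73.04069218]] [[ 88.19314347 318.36187353]
 [ 83.5126397  320.5639481 ]
 [ 61.16521989 331.07791995]]
```

```bash
python3 - <<'E'
from h import *
P=np.array([.163,.525,.209]); j=np.array([.296,.955,0]); f=np.array([.955,-.296,0])
d=np.load('pics/top0.npz')
im=np.clip(d['frame'][300:384,40:120,::-1].astype(float)*2.5,0,255).astype(np.uint8)
im=cv2.resize(im,None,fx=7,fy=7,interpolation=cv2.INTER_CUBIC)
for dz,c in((0,(0,0,255)),(.03,(0,255,0))):
  for s in(-1,1):
    for w in(.0425,.057):
      for k in(-.011,.011):
        q=(proj('top0',P+s*j*w+f*k+[0,0,dz])[0]-[40,300]+.5)*7
        cv2.circle(im,tuple(int(v) for v in q),3,c,-1)
cv2.imwrite('pics/a7.png',im)
E
```

```text
(no output)
```

View pics/a7.png

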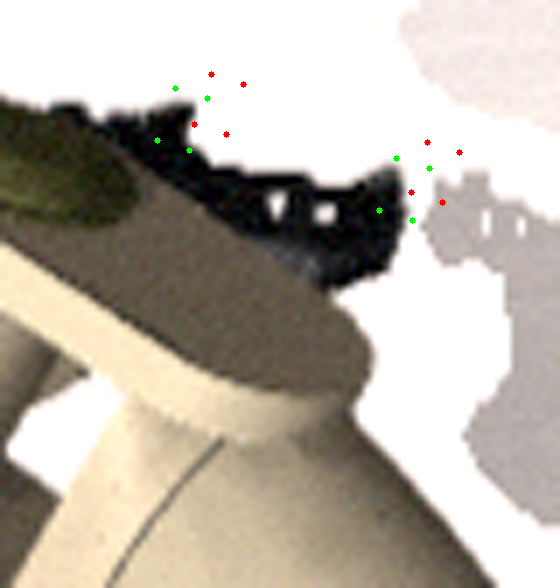

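```bash
python3 -m inch '[[[-1,0,0,0.5,0,0,0],[-1,0,0,2,0,0,0],[-1,0,0,5,0,0,0],[-1,0,0,9,0,0,0],[-1,0,0,9,0,0,0],[-1,0,0,9,0,0,0]]]' 60
python3 - <<'E'
from h import *
snap('scene','sc3')
d=np.load('pics/sc3.npz')
im=np.clip(d['frame'][100:212,285:375,::-1].astype(float)*2.2,0,255).astype(np.uint8)
cv2.imwrite('pics/a8.png',cv2.resize(im,None,fx=6,fy=6,interpolation=cv2.INTER_CUBIC))
E
```

```text
time_s: 3.68
position: [0.6175, 0.2013, 0.2027]
tool_rot: [[0.16, -0.001, -0.987], [0.987, -0.0, 0.16], [-0.0, -1.0, 0.001]]
ft_force: [0.3, -0.2, -2.6]
grip_width: 0.0192
```

View pics/a8.png

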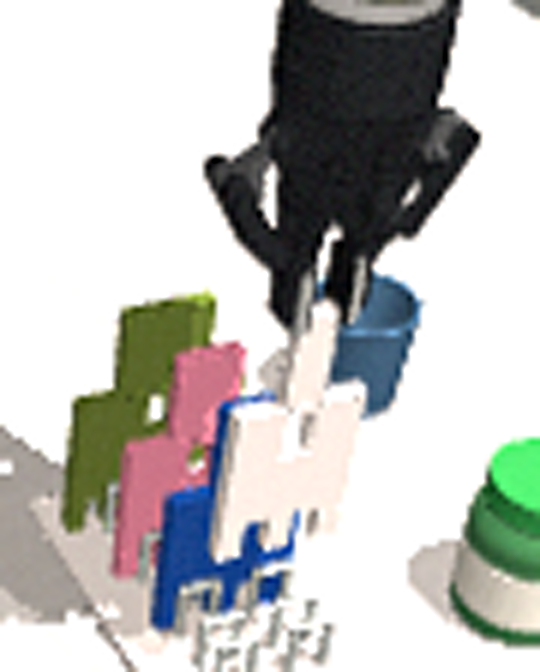

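```bash
python3 - <<'E'
from h import *
from fit import hk
p=[.6175,.2013,np.radians(-9.2)]
def ov2(f,p,zt,w,b,x0,y0,x1,y1,s,out,g=2.0,hook=None):
    d=np.load('pics/'+f+'.npz'); im=np.clip(d['frame'][y0:y1,x0:x1,::-1].astype(float)*g,0,255).astype(np.uint8)
    im=cv2.resize(im,None,fx=s,fy=s,interpolation=cv2.INTER_CUBIC)
    for dx in(-5,5):
        L=np.array([[dx,b/2,-120],[dx,b/2,-28],[dx,w/2,-28],[dx,w/2,27],[dx,-w/2,27],[dx,-w/2,-28],[dx,-b/2,-28],[dx,-b/2,-120]])
        S=np.array([[dx,7,-34],[dx,-7,-34],[dx,-7,-58],[dx,7,-58]])
        for l,cl in((L,False),(S,True)):
            q=((proj(f,hk(p,l/1e3+[0,0,zt]))-[x0,y0]+.5)*s).round().astype(int)
            cv2.polylines(im,[q.reshape(-1,1,2)],cl,(0,0,255) if dx<0 else (0,160,0),1)
    cv2.imwrite('pics/'+out+'.png',im)
open('ov.py','w').write('''from h import *
from fit import hk
''')
ov2('sc3',p,.130+.089,22,70,285,100,375,212,6,'a9')
E
```

View pics/a9.png

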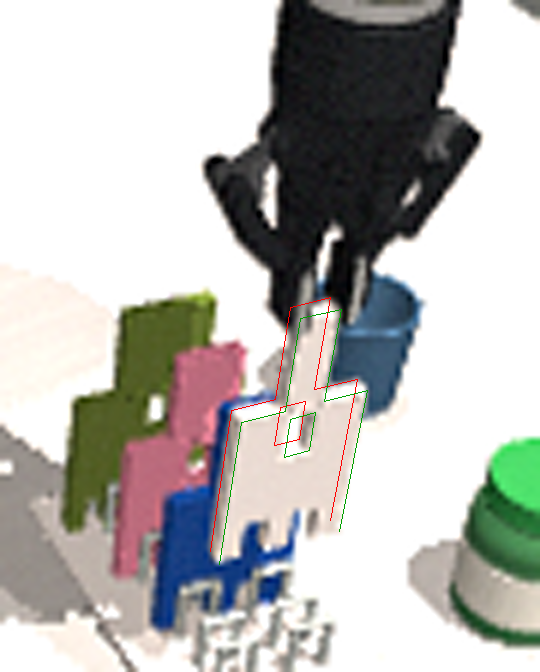

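```bash
python3 -m inch '[[[-1,0,-5,0,0,0,0],[-1,0,-11,0,0,0,0],[-1,-2,-16,0,0,0,7],[-1,-4,-22,0,0,0,14],[-1,-6,-28,0,0,0,21],[-1,-8,-34,0,0,0,26.2],[-1,-10,-40,0,0,0,26.2],[-1,-10.4,-45,-1.5,0,0,26.2],[-1,-10.4,-47.3,-2.9,0,0,26.2],[-1,-10.4,-47.3,-2.9,0,0,26.2],[-1,-10.4,-47.3,-2.9,0,0,26.2],[-1,-10.4,-47.3,-2.9,0,0,26.2],[-1,-10.4,-47.3,-2.9,0,0,26.2]]]'
cat > ov.py <<'E'
from h import *
from fit import hk
def ov2(f,p,zt,w,b,x0,y0,x1,y1,s,out,g=2.0,H=(.547+.118*np.cos(np.radians(17)),-.2615+.118*np.sin(np.radians(17)),np.radians(17))):
    d=np.load('pics/'+f+'.npz'); im=np.clip(d['frame'][y0:y1,x0:x1,::-1].astype(float)*g,0,255).astype(np.uint8)
    im=cv2.resize(im,None,fx=s,fy=s,interpolation=cv2.INTER_CUBIC)
    def line(P,cl,c):
        q=((proj(f,P)-[x0,y0]+.5)*s).round().astype(int)
        cv2.polylines(im,[q.reshape(-1,1,2)],cl,c,1)
    for dx in(-5,5):
        L=np.array([[dx,b/2,-120],[dx,b/2,-28],[dx,w/2,-28],[dx,w/2,27],[dx,-w/2,27],[dx,-w/2,-28],[dx,-b/2,-28],[dx,-b/2,-120]])
        S=np.array([[dx,7,-34],[dx,-7,-34],[dx,-7,-58],[dx,7,-58]])
        for l,cl in((L,False),(S,True)): line(hk(p,l/1e3+[0,0,zt]),cl,(0,0,255) if dx<0 else (0,160,0))
    line(hk(H,[[0,0,.14],[-.1,0,.14],[-.118,0,.148]]),False,(255,0,0))
    cv2.imwrite('pics/'+out+'.png',im)
E
python3 - <<'E'
from ov import *
snap('scene','sc4');snap('top','top4')
s=env.observe();P=s['position'];R=s['tool_rot'];print(P,R[:,0],s['ft_force'],s['grip_width'])
p=[P[0],P[1],np.arctan2(-R[0,0],R[1,0])];print(np.degrees(p[2]))
ov2('sc4',p,P[2]+.0165,22,70,140,170,240,262,7,'b1')
ov2('top4',p,P[2]+.0165,22,70,295,140,365,215,8,'b2')
E
```

```text
time_s: 5.35
position: [0.5143, -0.2709, 0.1747]
tool_rot: [[-0.293, 0.001, -0.956], [0.956, -0.0, -0.293], [-0.001, -1.0, -0.0]]
ft_force: [-0.2, 0.1, -2.1]
grip_width: 0.0193
[ 0.51414501 -0.27122043  0.17453044] [-2.92520378e-01  9.56259216e-01 -3.74557150e-04] [ 0.25367898 -0.88542357 -1.41587992] 0.01915865097146777
17.008909004523233
```

View pics/b1.png

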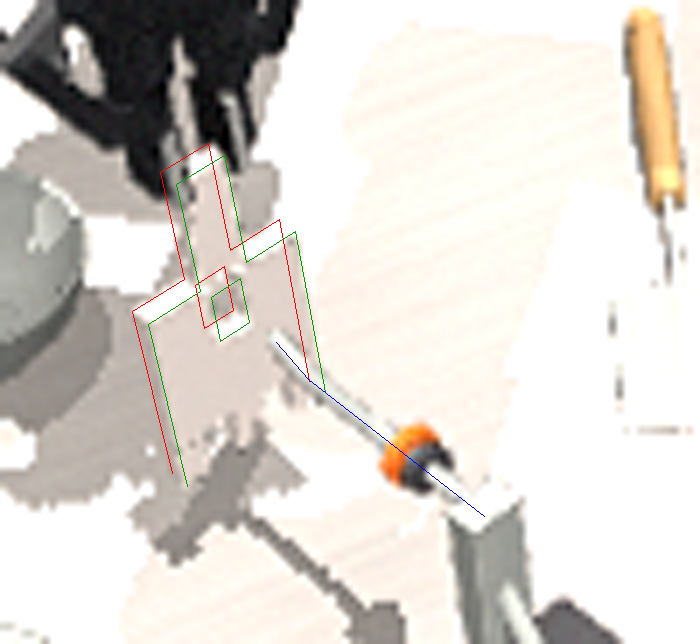

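View pics/b2.png

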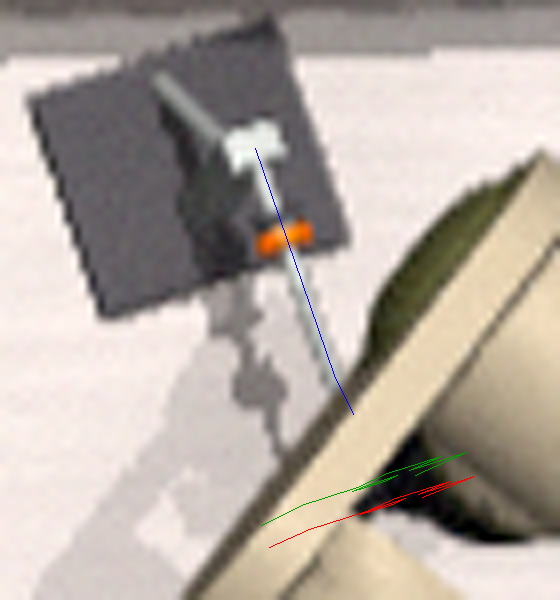

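```bash
python3 - <<'E'
from ov import *
from scipy.ndimage import map_coordinates
H=(.547+.118*np.cos(np.radians(17)),-.2615+.118*np.sin(np.radians(17)),np.radians(17))
for f in('top0','scene0'):
    im=np.load('pics/'+f+'.npz')['frame'].astype(float)
    for d in range(62,118,6):
        z=.14 if d<=100 else .14+.008*(d-100)/18
        a=proj(f,hk(H,[[-d/1e3,0,z]]))[0]; b=proj(f,hk(H,[[-d/1e3,.02,z]]))[0]  # lateral +y
        c=proj(f,hk(H,[[-d/1e3-.005,0,z]]))[0]-a; n=np.array([-c[1],c[0]])/np.linalg.norm(c)
        if n@(b-a)<0:n=-n
        mm=n@(b-a)/20
        t=np.arange(-5,5.01,.25); q=a[:,None]+n[:,None]*t
        pr=np.array([map_coordinates(im[:,:,k],[q[1],q[0]],order=1) for k in range(3)])
        bg=np.median(pr,1)[:,None]; w=np.abs(pr-bg).sum(0); w=np.where(np.abs(t)<3.2,w,0); w=np.clip(w-w.max()*.35,0,None)
        o=(w*t).sum()/w.sum()
        print(f,d,'px %.2f mm/px %.2f lateral mm %.2f'%(o,1/mm,o/mm), (pr.sum(0)[::2]/3).round().astype(int).tolist() if d in(74,92) else '')
E
```

```text
top0 62 px 1.46 mm/px 3.32 lateral mm 4.83 
top0 68 px 0.40 mm/px 3.31 lateral mm 1.31 
top0 74 px 1.28 mm/px 3.31 lateral mm 4.23 [110, 111, 111, 112, 112, 111, 109, 104, 101, 101, 100, 96, 89, 86, 93, 104, 109, 110, 110, 110, 110]
top0 80 px 1.18 mm/px 3.31 lateral mm 3.89 
top0 86 px 0.91 mm/px 3.31 lateral mm 3.02 
top0 92 px 1.07 mm/px 3.31 lateral mm 3.54 [113, 113, 111, 111, 112, 112, 111, 109, 104, 101, 100, 98, 90, 88, 99, 107, 109, 110, 111, 111, 111]
top0 98 px 1.03 mm/px 3.31 lateral mm 3.42 
top0 104 px 0.56 mm/px 3.30 lateral mm 1.86 
top0 110 px 1.11 mm/px 3.29 lateral mm 3.64 
top0 116 px 1.19 mm/px 3.28 lateral mm 3.89 
scene0 62 px -0.81 mm/px 2.92 lateral mm -2.36 
scene0 68 px -0.54 mm/px 2.93 lateral mm -1.58 
scene0 74 px -0.62 mm/px 2.94 lateral mm -1.83 [134, 133, 134, 134, 133, 132, 124, 109, 97, 97, 112, 122, 123, 118, 112, 122, 129, 132, 132, 133, 133]
scene0 80 px -0.72 mm/px 2.95 lateral mm -2.13 
scene0 86 px -0.54 mm/px 2.96 lateral mm -1.60 
scene0 92 px -0.76 mm/px 2.97 lateral mm -2.24 [132, 132, 132, 132, 133, 135, 130, 115, 93, 100, 112, 121, 123, 122, 121, 127, 130, 131, 132, 132, 133]
scene0 98 px -0.86 mm/px 2.97 lateral mm -2.56 
scene0 104 px -0.93 mm/px 2.98 lateral mm -2.78 
scene0 110 px 0.24 mm/px 2.99 lateral mm 0.70 
scene0 116 px -0.41 mm/px 3.00 lateral mm -1.21
```

```bash
python3 -m inch '[[[-1,0.95,0.34,0,0,0,0],[-1,1.9,0.63,0,0,0,0],[-1,2.8,0.9,0,0,0,0],[-1,3.5,1.12,0,0,0,0],[-1,4.2,1.33,0,0,0,0],[-1,4.8,1.52,0,0,0,0],[-1,5.25,1.66,0,0,0,0],[-1,5.25,1.66,0,0,0,0]]]'
python3 - <<'E'
from ov import *
snap('scene','sc5')
s=env.observe();P=s['position'];R=s['tool_rot'];print(P,s['ft_force'],s['wrist_torque'],s['grip_width'])
p=[P[0],P[1],np.arctan2(-R[0,0],R[1,0])]
ov2('sc5',p,P[2]+.0165,22,70,140,170,240,262,7,'b3')
E
```

```text
time_s: 6.45
position: [0.5666, -0.255, 0.1741]
tool_rot: [[-0.292, -0.0, -0.956], [0.956, -0.0, -0.292], [0.0, -1.0, 0.0]]
ft_force: [0.8, 1.3, -1.3]
grip_width: 0.0193
[ 0.56643428 -0.25509833  0.17418705] [-0.19239075 -0.789127   -1.58934073] [ 0.04538348 -0.00137695 -0.00209688] 0.019301455661128585
```

View pics/b3.png

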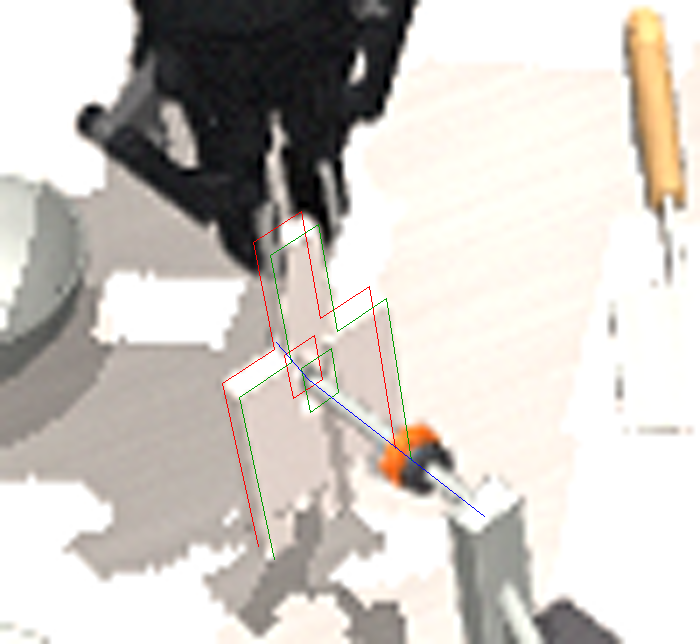

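```bash
python3 -m inch '[[[-1,0.8,0.24,0,0,0,0],[-1,1.6,0.48,-0.2,0,0,0],[-1,2.4,0.73,-0.6,0,0,0],[-1,2.4,0.73,-0.9,0,0,0],[-1,2.4,0.73,-1.1,0,0,0],[-1,2.4,0.73,-1.1,0,0,0],[-1,2.4,0.73,-1.1,0,0,0]]]'
python3 - <<'E'
from ov import *
for i in range(3):
    env.get_image('scene'); s=env.observe(); print(s['position'],s['ft_force'])
E
```

```text
time_s: 7.38
position: [0.5904, -0.2479, 0.1634]
tool_rot: [[-0.292, 0.0, -0.957], [0.957, -0.0, -0.292], [-0.0, -1.0, -0.0]]
ft_force: [-0.9, 0.5, -1.3]
grip_width: 0.0192
[ 0.59038625 -0.24791243  0.16342687] [ 0.57955607  0.21411398 -0.73811189]
[ 0.59043371 -0.24790597  0.16344726] [-0.27110771 -0.01156894 -2.31014333]
[ 0.59041827 -0.24785003  0.16337995] [ 0.47247703  0.1588214  -1.65056663]
```

```bash
python3 -m inch '[[[-1,0,0,-0.05,0,0,0],[-1,0,0,-0.1,0,0,0],[-1,0,0,-0.15,0,0,0],[-1,0,0,-0.15,0,0,0]]]'
python3 - <<'E'
from ov import *
for i in range(3):
    env.get_image('scene'); s=env.observe(); print(s['position'],s['ft_force'])
E
```

```text
time_s: 8.02
position: [0.5904, -0.2478, 0.1616]
tool_rot: [[-0.292, -0.0, -0.956], [0.956, 0.0, -0.292], [0.0, -1.0, 0.0]]
ft_force: [0.2, 0.1, -1.3]
grip_width: 0.0193
[ 0.59044087 -0.24778676  0.16167881] [-0.41527863 -0.4035054  -2.46615263]
[ 0.59045236 -0.24780068  0.16171303] [-0.34585471 -0.27486047 -0.68331692]
[ 0.59047332 -0.24781213  0.16174454] [-0.32758119 -0.73418557 -1.72613254]
```

```bash
python3 -m inch '[[[-1,0,0,-0.05,0,0,0],[-1,0,0,-0.1,0,0,0],[-1,0,0,-0.15,0,0,0],[-1,0,0,-0.15,0,0,0]]]'
python3 - <<'E'
from ov import *
for i in range(3):
    d=env.get_image('scene'); s=env.observe(); print(s['position'],s['ft_force'])
E
```

```text
time_s: 8.68
position: [0.5905, -0.2478, 0.1605]
tool_rot: [[-0.292, 0.0, -0.956], [0.956, -0.0, -0.292], [-0.0, -1.0, -0.0]]
ft_force: [0.4, 0.8, 0.8]
grip_width: 0.0195
[ 0.59054285 -0.24785764  0.16048203] [ 0.30380901 -0.2541211   1.73297246]
[ 0.59055883 -0.2478348   0.16048559] [-0.4391603   0.52762537  2.07425151]
[ 0.59053355 -0.24785954  0.16042536] [-0.25370448 -0.60705907  1.75127539]
```

```bash
python3 -m inch '[[[-1,0.3,0.09,0.04,0,0,0],[-1,0.6,0.18,0.04,0,0,0],[-1,0.9,0.27,0.04,0,0,0],[-1,1.2,0.37,0.04,0,0,0],[-1,1.43,0.44,0.04,0,0,0],[-1,1.43,0.44,0.04,0,0,0]]]'
python3 - <<'E'
from ov import *
for i in range(2):
    env.get_image('scene'); s=env.observe(); print(s['position'],s['ft_force'],s['ft_force']@[.956,.292,0])
snap('scene','sc6'); crop('sc6',172,195,222,250,12,'b4')
E
```

```text
time_s: 9.57
position: [0.6049, -0.2433, 0.1606]
tool_rot: [[-0.292, 0.0, -0.956], [0.956, 0.0, -0.292], [0.0, -1.0, -0.0]]
ft_force: [-2.0, 0.2, 1.6]
grip_width: 0.0192
[ 0.60482691 -0.24334737  0.16057961] [-0.47112352 -0.8893906   2.05940644] -0.7100961373359659
[ 0.6047799  -0.24339201  0.16062029] [-1.82239792 -0.53351589  1.69252506] -1.8979990544767338
```

View pics/b4.png

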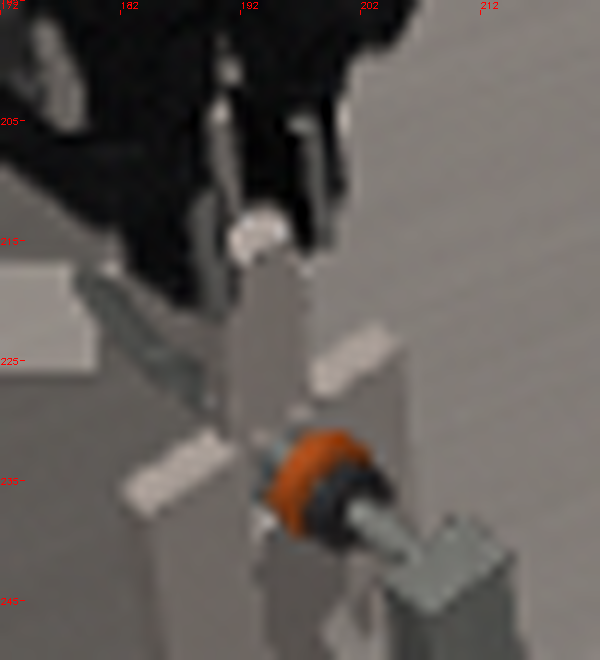

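```bash
python3 -m inch '[[[-1,0.1,0.03,0.04,0,0,0],[-1,0.2,0.06,0.04,0,0,0],[-1,0.3,0.09,0.04,0,0,0],[-1,0.38,0.12,0.04,0,0,0],[-1,0.38,0.12,0.04,0,0,0]]]'
python3 - <<'E'
from ov import *
for i in range(2):
    env.get_image('scene'); s=env.observe(); print(s['position'],s['ft_force'],s['ft_force']@[.956,.292,0])
E
```

```text
time_s: 10.35
position: [0.6086, -0.2422, 0.161]
tool_rot: [[-0.292, 0.0, -0.956], [0.956, 0.0, -0.292], [0.0, -1.0, -0.0]]
ft_force: [-0.2, -0.1, -0.6]
grip_width: 0.0193
[ 0.60860419 -0.24217049  0.16097454] [-0.61767373  0.3184352   0.32425675] -0.49751300338381077
[ 0.60856267 -0.24217288  0.16097781] [-1.05885107 -0.26766666  0.08825771] -1.0904202835175805
```

```bash
python3 -m inch '[[[-1,0.1,0.03,0,0,0,0],[-1,0.15,0.045,0,0,0,0],[-1,0.15,0.045,0,0,0,0]]]'
python3 -m inch '[[[-1,0.1,0.03,0,0,0,0],[-1,0.15,0.045,0,0,0,0],[-1,0.15,0.045,0,0,0,0]]]'
```

```text
time_s: 10.82
position: [0.6101, -0.2417, 0.161]
tool_rot: [[-0.292, 0.0, -0.956], [0.956, 0.0, -0.292], [0.0, -1.0, -0.0]]
ft_force: [-0.2, -0.4, -0.3]
grip_width: 0.0194
time_s: 11.2
position: [0.6116, -0.2413, 0.161]
tool_rot: [[-0.292, 0.0, -0.956], [0.956, -0.0, -0.292], [-0.0, -1.0, -0.0]]
ft_force: [-1.5, -0.0, -0.4]
grip_width: 0.0193
```

```bash
python3 -m inch '[[[-1,0.1,0.03,0,0,0,0],[-1,0.15,0.045,0,0,0,0],[-1,0.15,0.045,0,0,0,0]]]'
python3 -m inch '[[[-1,0.1,0.03,0,0,0,0],[-1,0.1,0.03,0,0,0,0]]]'

```

```text
time_s: 11.58
position: [0.613, -0.2409, 0.161]
tool_rot: [[-0.292, -0.0, -0.956], [0.956, -0.0, -0.292], [-0.0, -1.0, 0.0]]
ft_force: [-0.9, 0.2, -0.1]
grip_width: 0.0191
time_s: 11.82
position: [0.614, -0.2406, 0.161]
tool_rot: [[-0.292, -0.0, -0.956], [0.956, -0.0, -0.292], [0.0, -1.0, 0.0]]
ft_force: [-1.9, -0.2, -0.3]
grip_width: 0.0188
```

```bash
python3 -m inch '[[[-1,0.1,0.03,0,0,0,0],[-1,0.1,0.03,0,0,0,0]]]'
python3 -m inch '[[[-1,0.1,0.03,0,0,0,0],[-1,0.1,0.03,0,0,0,0]]]'

```

```text
time_s: 12.08
position: [0.615, -0.2403, 0.161]
tool_rot: [[-0.292, -0.0, -0.956], [0.956, -0.0, -0.292], [0.0, -1.0, 0.0]]
ft_force: [-2.3, -0.1, -0.3]
grip_width: 0.0197
time_s: 12.32
position: [0.616, -0.24, 0.161]
tool_rot: [[-0.292, -0.0, -0.956], [0.956, -0.0, -0.292], [0.0, -1.0, 0.0]]
ft_force: [-4.0, 0.0, -0.6]
grip_width: 0.0192
```

```bash
python3 -m inch '[[[-1,0.05,0.015,0,0,0,0],[-1,0.05,0.015,0,0,0,0]]]'
python3 - <<'E'
from ov import *
for i in range(2):
    env.get_image('scene'); s=env.observe(); print(s['position'],s['ft_force'],s['ft_force']@[.956,.292,0],s['wrist_torque'])
E
```

```text
time_s: 12.58
position: [0.6165, -0.2398, 0.161]
tool_rot: [[-0.292, -0.0, -0.956], [0.956, -0.0, -0.292], [0.0, -1.0, 0.0]]
ft_force: [-3.2, -0.5, 0.1]
grip_width: 0.019
[ 0.61647864 -0.23983835  0.1610132 ] [-3.91749673 -1.55011415  0.14773786] -4.197760210917628 [-0.22115314  0.71146419  0.07378068]
[ 0.61647302 -0.23983652  0.16099025] [-3.01510981 -1.08779299  0.46560471] -3.200080526666955 [-0.25350956  0.71041151  0.02937736]
```

```bash
python3 -m inch '[[[-1,0.05,0.015,0,0,0,0],[-1,0.05,0.015,0,0,0,0]]]' 100
python3 -m inch '[[[-1,0.05,0.015,0,0,0,0],[-1,0.05,0.015,0,0,0,0]]]'
python3 - <<'E'
from ov import *
for i in range(2):
    env.get_image('scene'); s=env.observe(); print(s['position'],s['ft_force'],s['ft_force']@[.956,.292,0],s['wrist_torque'])
E
```

```text
time_s: 12.92
position: [0.617, -0.2397, 0.161]
tool_rot: [[-0.292, -0.0, -0.956], [0.956, -0.0, -0.292], [-0.0, -1.0, 0.0]]
ft_force: [-3.9, -0.4, 0.7]
grip_width: 0.0176
time_s: 13.18
position: [0.6175, -0.2395, 0.161]
tool_rot: [[-0.292, -0.0, -0.956], [0.956, -0.0, -0.292], [-0.0, -1.0, 0.0]]
ft_force: [-4.7, -1.4, 0.5]
grip_width: 0.0179
[ 0.61750197 -0.23955257  0.16099641] [-4.07609299 -0.72367504  1.2264734 ] -4.10805800504072 [-0.28430004  0.92466404  0.00876807]
[ 0.61751762 -0.23956395  0.16101238] [-4.00933518 -0.58110264  0.81428107] -4.002606405513676 [-0.2813275   0.91974819  0.02830612]
```

```bash
python3 - <<'E'
from ov import *
snap('scene','sc7');s=env.observe();P=s['position'];R=s['tool_rot']
p=[P[0],P[1],np.arctan2(-R[0,0],R[1,0])]
ov2('sc7',p,P[2]+.0168,22,70,165,180,235,262,8,'b5',g=1.7)
E
```

```text
(no output)
```

View pics/b5.png

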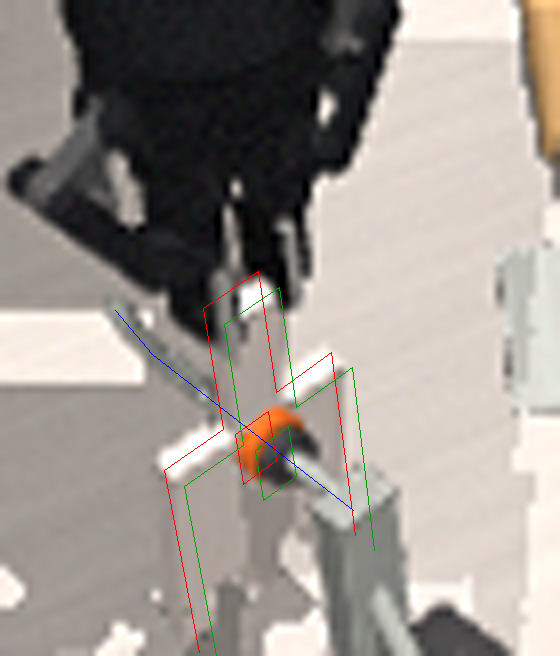

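```bash
python3 -m inch '[[[0,0,0,0,0,0,0],[0,0,0,0,0,0,0],[0,-0.1,-0.03,-0.3,0,0,0],[0,-0.2,-0.06,-0.8,0,0,0],[0,-0.2,-0.06,-0.8,0,0,0]]]' 60
python3 - <<'E'
from ov import *
snap('scene','sc8');s=env.observe();P=s['position'];R=s['tool_rot'];print(P,s['ft_force'],s['wrist_torque'],s['grip_width'],s['time_s'])
p=[P[0],P[1],np.arctan2(-R[0,0],R[1,0])]
ov2('sc8',p,.178,22,70,165,180,235,262,8,'b6',g=1.7)
E
```

```text
time_s: 13.95
position: [0.6153, -0.24, 0.1524]
tool_rot: [[-0.292, -0.001, -0.956], [0.956, 0.001, -0.292], [0.001, -1.0, 0.001]]
ft_force: [-0.5, 1.3, 0.2]
grip_width: 0.0427
[ 0.6154505  -0.24005902  0.15273483] [0.27007128 0.88778092 0.70477617] [0.06216875 0.03862372 0.02095831] 0.04258677530899171 14.0
```

View pics/b6.png

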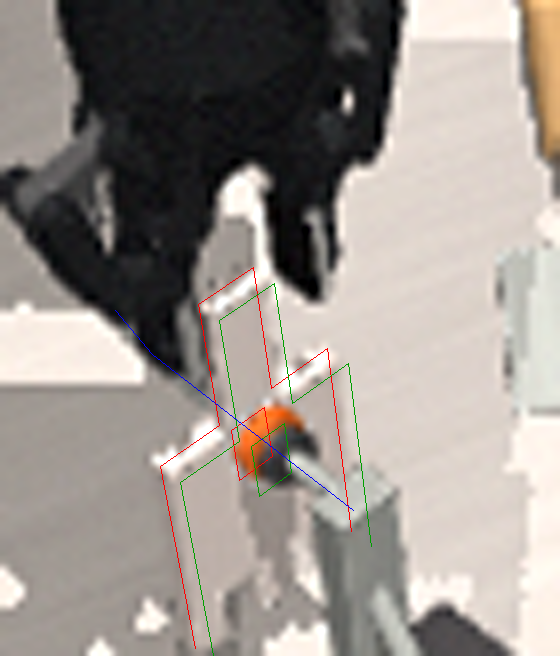

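```bash
python3 -m inch '[[[-1,0,0,0,0,0,0],[-1,0,0,0,0,0,0],[-1,0,0,0,0,0,0],[-1,0,0,0,0,0,0]]]' 60
python3 - <<'E'
from ov import *
for i in range(2):
    env.get_image('scene'); s=env.observe(); print(s['position'],s['ft_force'],s['ft_force']@[.956,.292,0],s['wrist_torque']@[-.292,.956,0])
E
```

```text
time_s: 14.5
position: [0.6157, -0.2402, 0.1532]
tool_rot: [[-0.292, 0.0, -0.956], [0.956, -0.0, -0.292], [-0.0, -1.0, -0.0]]
ft_force: [0.3, 0.1, 0.5]
grip_width: 0.0202
[ 0.61564653 -0.2402181   0.15317828] [0.3951236  0.74368487 1.52750607] 0.5948941407760491 -0.03574573969152445
[ 0.61563469 -0.24021982  0.15313104] [ 0.10706864 -0.46786616  1.10484178] -0.03425930108578005 -0.03305572197852236
```

```bash
python3 -m inch '[[[-1,0.05,0.015,0,0,0,0],[-1,0.1,0.03,0,0,0,0],[-1,0.1,0.03,0,0,0,0]]]'
python3 - <<'E'
from ov import *
for i in range(2):
    env.get_image('scene'); s=env.observe(); print(s['position'],s['ft_force'],s['ft_force']@[.956,.292,0],s['wrist_torque']@[-.292,.956,0])
E
python3 -m inch '[[[-1,0.05,0.015,0,0,0,0],[-1,0.1,0.03,0,0,0,0],[-1,0.1,0.03,0,0,0,0]]]'
python3 - <<'E'
from ov import *
for i in range(2):
    env.get_image('scene'); s=env.observe(); print(s['position'],s['ft_force'],s['ft_force']@[.956,.292,0],s['wrist_torque']@[-.292,.956,0])
E
```

```text
time_s: 14.98
position: [0.6164, -0.2399, 0.153]
tool_rot: [[-0.292, -0.0, -0.957], [0.957, -0.0, -0.292], [-0.0, -1.0, 0.0]]
ft_force: [-0.9, -0.1, 2.1]
grip_width: 0.0198
[ 0.61641503 -0.23991812  0.15302837] [-1.60296953 -0.66369253  0.98741579] -1.7262370946271777 0.37516958757025265
[ 0.61643029 -0.23989568  0.1530281 ] [-1.19497945 -1.90079433  1.22683314] -1.6974323014553447 0.3494930058860044
time_s: 15.45
position: [0.6175, -0.2394, 0.153]
tool_rot: [[-0.292, -0.0, -0.956], [0.956, 0.0, -0.292], [0.0, -1.0, 0.0]]
ft_force: [-1.8, -0.1, 1.7]
grip_width: 0.0197
[ 0.61751676 -0.23939305  0.15300646] [-2.35818982 -0.89930101  2.24138385] -2.5170253608461266 0.4037642384425472
[ 0.61752466 -0.23937565  0.15298234] [-2.14529573  0.12750337  1.52958335] -2.013671733350715 0.39029285802615676
```

```bash
python3 - <<'E'
from ov import *
snap('scene','sc9')
a=[]
for f in('sc7','sc8','sc9'):
    im=np.clip(np.load('pics/'+f+'.npz')['frame'][205:265,178:215,::-1].astype(float)*2,0,255).astype(np.uint8); a.append(cv2.resize(im,None,fx=7,fy=7,interpolation=cv2.INTER_CUBIC))
cv2.imwrite('pics/b7.png',np.hstack(a))
E
```

```text
(no output)
```

View pics/b7.png

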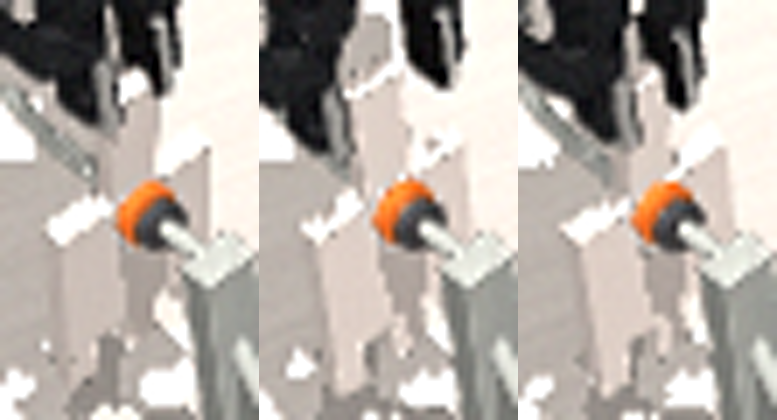

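```bash
python3 -m inch '[[[-1,0.05,0.015,0.03,0,0,0],[-1,0.1,0.03,0.03,0,0,0],[-1,0.1,0.03,0.03,0,0,0]]]'
python3 - <<'E'
from ov import *
for i in range(2):
    env.get_image('scene'); s=env.observe(); print(s['position'],s['ft_force'],s['ft_force']@[.956,.292,0],s['wrist_torque']@[-.292,.956,0])
E
python3 -m inch '[[[-1,0.05,0.015,0,0,0,0],[-1,0.1,0.03,0,0,0,0],[-1,0.1,0.03,0,0,0,0]]]'
python3 - <<'E'
from ov import *
for i in range(2):
    env.get_image('scene'); s=env.observe(); print(s['position'],s['ft_force'],s['ft_force']@[.956,.292,0],s['wrist_torque']@[-.292,.956,0])
E
```

```text
time_s: 15.98
position: [0.6184, -0.2392, 0.1532]
tool_rot: [[-0.292, -0.001, -0.956], [0.956, 0.0, -0.292], [0.0, -1.0, 0.001]]
ft_force: [-2.1, -0.3, 0.5]
grip_width: 0.0203
[ 0.61838909 -0.23916699  0.15321018] [-2.44141014 -0.48582358  1.25766413] -2.4758485763010203 0.5826888921954991
[ 0.61842189 -0.23920401  0.15322674] [-2.56183975 -0.01062623 -0.15573383] -2.452221662203823 0.6327657954423052
time_s: 16.45
position: [0.6193, -0.2389, 0.1532]
tool_rot: [[-0.292, -0.001, -0.956], [0.956, 0.0, -0.292], [0.0, -1.0, 0.001]]
ft_force: [-4.0, -1.0, 1.0]
grip_width: 0.0199
[ 0.61935294 -0.23892701  0.15322121] [-4.85879049 -0.69811283  0.91946868] -4.848852654611708 0.9587545407769421
[ 0.61936945 -0.23893742  0.15326419] [-4.75102539 -0.11231553  1.00226622] -4.574776408603796 0.9843041630767666
```

```bash
python3 -m inch '[[[-1,0.05,0.015,0,0,0,0],[-1,0.1,0.03,0,0,0,0],[-1,0.14,0.043,0,0,0,0],[-1,0.14,0.043,0,0,0,0]]]'
python3 - <<'E'
from ov import *
for i in range(3):
    env.get_image('scene'); s=env.observe(); print(s['position'],s['ft_force'],s['ft_force']@[.956,.292,0],s['wrist_torque']@[-.292,.956,0])
E
```

```text
time_s: 17.05
position: [0.6205, -0.2386, 0.1532]
tool_rot: [[-0.292, -0.001, -0.957], [0.957, -0.0, -0.292], [0.0, -1.0, 0.001]]
ft_force: [-5.8, -0.5, 1.0]
grip_width: 0.0203
[ 0.62047377 -0.23861772  0.1532244 ] [-5.56720915 -1.16860957  1.01160791] -5.663485938303322 1.3843467480791294
[ 0.62044726 -0.23861656  0.15321426] [-6.50406121 -0.22494008  1.3038822 ] -6.283565021983878 1.3850710990474677
[ 0.62046414 -0.23862104  0.15321863] [-5.83018411 -1.10835842  1.09902938] -5.897296665737888 1.3959377157330186
```

```bash
python3 -m inch '[[[-1,0.05,0.015,0,0,0,0],[-1,0.12,0.037,0,0,0,0],[-1,0.12,0.037,0,0,0,0]]]'
python3 - <<'E'
from ov import *
for i in range(3):
    env.get_image('scene'); s=env.observe(); print(s['position'],s['ft_force'],s['ft_force']@[.956,.292,0],s['wrist_torque']@[-.292,.956,0])
E
```

```text
time_s: 17.58
position: [0.6213, -0.2384, 0.1532]
tool_rot: [[-0.291, -0.002, -0.957], [0.957, -0.0, -0.291], [0.0, -1.0, 0.002]]
ft_force: [-7.7, -1.9, 2.4]
grip_width: 0.0205
[ 0.62133081 -0.23834954  0.15319287] [-8.11252779 -1.61981138  1.27905707] -8.228561487141492 1.6882836900634974
[ 0.62130593 -0.23833516  0.15315391] [-8.23988005 -3.04933661  1.21959813] -8.767731616580354 1.646063959956552
[ 0.62130549 -0.23835987  0.15318032] [-7.68262013 -1.89722887  1.15242059] -7.898575672156946 1.685626249499655
```

```bash
python3 -m inch '[[[-1,0,0,0,0,0,0],[-1,0,0,0,0,0,0],[-1,0,0,0,0,0,0],[-1,0,0,0,0,0,0],[0.1,0,0,0,0,0,0],[0.1,0,0,0,0,0,0],[0.1,0,0,0,0,0,0],[0.1,0,0,3,0,0,0],[0.1,0,0,7,0,0,0],[1,0,0,9,0,0,0]]]'
python3 - <<'E'
from ov import *
snap('scene','sc10')
s=env.observe();print(s['position'],s['ft_force'])
im=np.clip(np.load('pics/sc10.npz')['frame'][180:270,165:245,::-1].astype(float)*1.6,0,255).astype(np.uint8)
cv2.imwrite('pics/b8.png',cv2.resize(im,None,fx=7,fy=7,interpolation=cv2.INTER_CUBIC))
E
```

```text
time_s: 18.98
position: [0.6228, -0.2382, 0.2459]
tool_rot: [[-0.292, 0.004, -0.956], [0.956, -0.002, -0.292], [-0.003, -1.0, -0.003]]
ft_force: [-0.4, -0.3, -1.1]
grip_width: 0.0634
[ 0.62319695 -0.23847632  0.24792327] [-0.25885224  0.08892907  2.46464222]
```

View pics/b8.png

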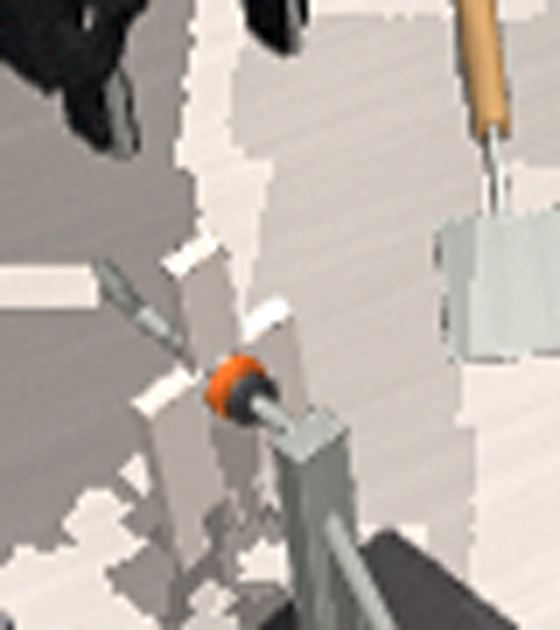

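```bash
python3 -m inch '[[[1,-2,6,0,0,0,-8],[1,-3,12,0,0,0,-16],[1,-4,18,0,0,0,-24],[1,-6,24,0,0,0,-26.2],[1,-7,30,0,0,0,-26.2],[1,-8,36,0,0,0,-26.2],[1,-9,42,0,0,0,-26.2],[1,-9.5,45.6,-3,0,0,-26.2],[1,-9.5,45.6,-5,0,0,-26.2],[1,-9.5,45.6,-5,0,0,-26.2]]]'
python3 - <<'E'
from ov import *
snap('scene','sc11');
s=env.observe();P=s['position'];R=s['tool_rot'];print(P,R[:,0],s['grip_width'])
p=[P[0],P[1],np.arctan2(-R[0,0],R[1,0])];print(np.degrees(p[2]))
ov2('sc11',p,.130,38,86,285,105,375,212,6,'b9',g=1.7)
E
```

```text
time_s: 20.27
position: [0.5263, 0.2182, 0.1917]
tool_rot: [[0.16, -0.003, -0.987], [0.987, -0.0, 0.16], [-0.001, -1.0, 0.003]]
ft_force: [1.2, -0.1, -0.1]
grip_width: 0.0852
[0.52704233 0.21788539 0.1930348 ] [ 1.60401797e-01  9.87051777e-01 -2.28740975e-04] 0.08551568612244882
-9.230218963135211
```

View pics/b9.png

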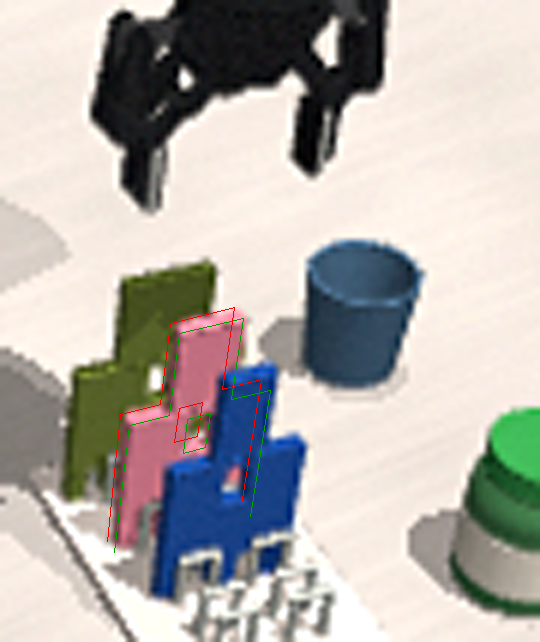

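```bash
python3 -m inch '[[[1,0.1,0,-4,0,0,0],[1,0.1,0,-7,0,0,0],[1,0.1,0,-8.7,0,0,0],[1,0.1,0,-8.7,0,0,0],[-1,0.1,0,-8.7,0,0,0],[-1,0.1,0,-8.7,0,0,0],[-1,0.1,0,-8.7,0,0,0],[-1,0.1,0,-8.7,0,0,0],[-1,0.1,0,-8.7,0,0,0]]]' 60
python3 - <<'E'
from ov import *
snap('scene','sc12');
s=env.observe();P=s['position'];R=s['tool_rot'];print(P,R[:,0],s['grip_width'],s['ft_force'])
p=[P[0],P[1],np.arctan2(-R[0,0],R[1,0])]
ov2('sc12',p,.130,38,86,285,105,375,212,6,'b10',g=1.7)
E
```

```text
time_s: 21.45
position: [0.5288, 0.2181, 0.1074]
tool_rot: [[0.16, 0.002, -0.987], [0.987, 0.001, 0.16], [0.001, -1.0, -0.002]]
ft_force: [-0.4, 0.6, 6.2]
grip_width: 0.036
[0.52880151 0.21811145 0.10738873] [1.60370869e-01 9.87056462e-01 8.51916099e-04] 0.03635877130583263 [0.02814084 0.79553361 5.34254884]
```

View pics/b10.png

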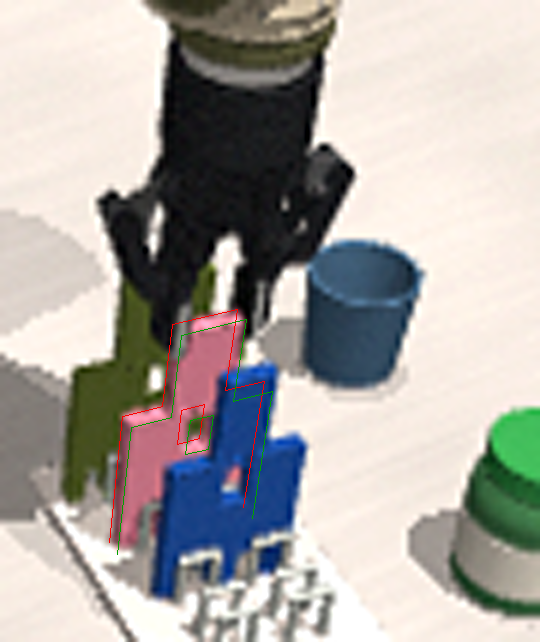

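```bash
python3 -m inch '[[[-1,0,0,0.5,0,0,0],[-1,0,0,3,0,0,0],[-1,0,0,9,0,0,0],[-1,-0.4,-3,9,0,0,0],[-1,-1.2,-8,9,0,0,0],[-1,-2.1,-13,9,0,0,0],[-1,-2.1,-18,9,0,0,8],[-1,-2,-24,9,0,0,16],[-1,-2,-30,9,0,0,24],[-1,-1.5,-36,9,0,0,26.2],[-1,-1.5,-42,8,0,0,26.2],[-1,-1.5,-46,7,0,0,26.2],[-1,-1.5,-48.9,6.1,0,0,26.2],[-1,-1.5,-48.9,6.1,0,0,26.2],[-1,-1.5,-48.9,6.1,0,0,26.2],[-1,-1.5,-48.9,6.1,0,0,26.2]]]' 100
python3 - <<'E'
from ov import *
snap('scene','sc13');
s=env.observe();P=s['position'];R=s['tool_rot'];print(P,R[:,0],s['grip_width'],s['ft_force'])
p=[P[0],P[1],np.arctan2(-R[0,0],R[1,0])]
print((P[:2]-[.547,-.2615])@[.956,.292],(P[:2]-[.547,-.2615])@[-.292,.956],np.degrees(p[2]))
ov2('sc13',p,P[2]+.0226,38,86,140,170,240,262,7,'b11',g=1.7)
E
```

```text
time_s: 23.5
position: [0.5134, -0.2701, 0.1678]
tool_rot: [[-0.293, 0.0, -0.956], [0.956, -0.0, -0.293], [-0.0, -1.0, -0.0]]
ft_force: [-0.1, 0.5, -0.8]
grip_width: 0.0349
[ 0.51335874 -0.27022241  0.1678291 ] [-2.92944058e-01  9.56129477e-01 -4.48832705e-04] 0.03470773347252775 [-0.00572143  0.60880542 -0.24976598]
-0.034707993248282464 0.0014846216773673438 17.03429670712329
```

View pics/b11.png

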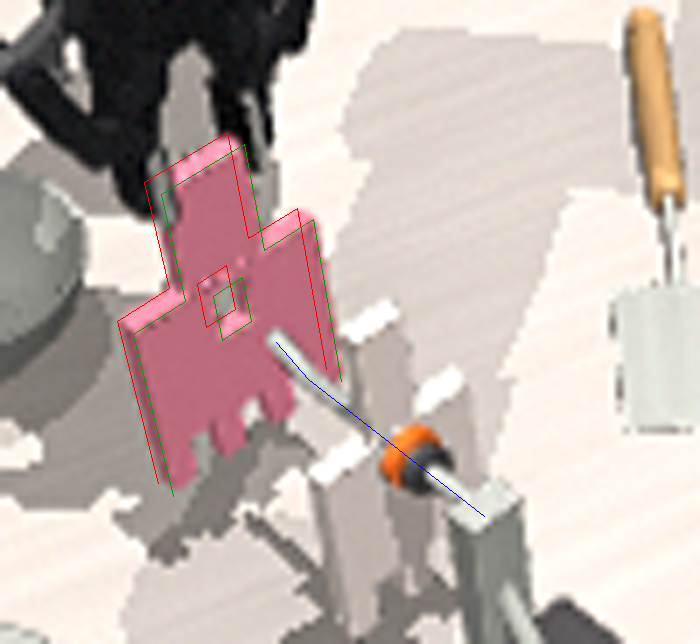

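```bash
python3 -m inch '[[[-1,0.97,0.24,0,0,0,0],[-1,1.92,0.52,0,0,0,0],[-1,2.8,0.78,0,0,0,0],[-1,3.5,1.0,0,0,0,0],[-1,4.2,1.21,0,0,0,0],[-1,4.8,1.39,0,0,0,0],[-1,5.28,1.53,0,0,0,0],[-1,6,1.75,-0.2,0,0,0],[-1,6.7,1.96,-0.6,0,0,0],[-1,7.19,2.11,-1.0,0,0,0],[-1,7.19,2.11,-1.2,0,0,0],[-1,7.19,2.11,-1.2,0,0,0],[-1,7.19,2.11,-1.25,0,0,0],[-1,7.19,2.11,-1.25,0,0,0]]]'
python3 - <<'E'
from ov import *
for i in range(2):
    snap('scene','sc14'); s=env.observe(); P=s['position'];print(P,s['ft_force'],s['ft_force']@[.956,.292,0],s['wrist_torque']@[-.292,.956,0],118-1e3*(P[:2]-[.547,-.2615])@[.956,.292])
R=s['tool_rot'];p=[P[0],P[1],np.arctan2(-R[0,0],R[1,0])]
ov2('sc14',p,.178,38,86,140,170,240,262,7,'b12',g=1.7)
E
```

```text
time_s: 25.3
position: [0.585, -0.2501, 0.1549]
tool_rot: [[-0.292, 0.0, -0.957], [0.957, -0.0, -0.292], [-0.0, -1.0, -0.0]]
ft_force: [0.4, -0.4, -0.9]
grip_width: 0.0347
[ 0.5849969  -0.2501011   0.15496512] [-0.06437154 -0.25100739 -0.81526095] -0.13483334977278594 -0.0631494857458067 78.34648665957644
[ 0.58499418 -0.25009471  0.15493208] [ 0.06283764  0.14577329 -1.10986375] 0.10263858486405342 0.00026124042038041184 78.34721854049172
```

View pics/b12.png

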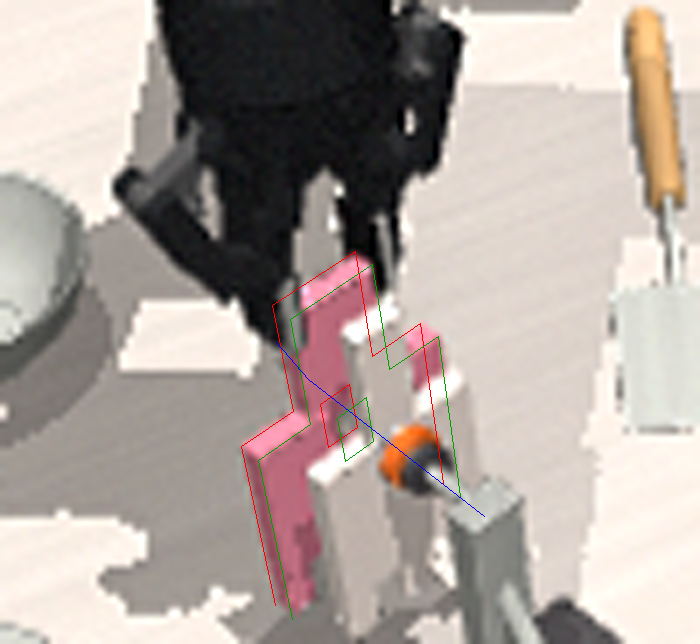

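```bash
python3 -m inch '[[[-1,0.3,0.09,-0.05,0,0,0],[-1,0.6,0.18,-0.1,0,0,0],[-1,0.6,0.18,-0.1,0,0,0]]]'
python3 - <<'E'
from ov import *
for i in range(3):
    env.get_image('scene'); s=env.observe(); P=s['position'];print(P,s['ft_force'],s['ft_force']@[.956,.292,0],s['wrist_torque']@[-.292,.956,0],118-1e3*(P[:2]-[.547,-.2615])@[.956,.292])
E
```

```text
time_s: 25.78
position: [0.5913, -0.2482, 0.154]
tool_rot: [[-0.292, 0.0, -0.956], [0.956, -0.0, -0.292], [-0.001, -1.0, -0.0]]
ft_force: [-0.2, -1.4, 1.8]
grip_width: 0.0345
[ 0.59120471 -0.2482707   0.15405583] [-0.80469458 -0.59052702  0.4505479 ] -0.941721906436416 0.2757694962515235 71.87733985022498
[ 0.59113582 -0.24829328  0.15399595] [-0.84787794  0.01541871  1.66946603] -0.8060690420147077 0.23760114224460216 71.9497968667695
[ 0.59112388 -0.24831051  0.15402174] [-0.8858054  -0.06435291  1.34725439] -0.8656210113113094 0.2014155178700957 71.96623855001691
```

```bash
python3 -m inch '[[[-1,0.3,0.09,0.02,0,0,0],[-1,0.6,0.18,0.02,0,0,0],[-1,0.9,0.27,0.02,0,0,0],[-1,1.1,0.34,0.02,0,0,0],[-1,1.24,0.38,0.02,0,0,0],[-1,1.24,0.38,0.02,0,0,0]]]'
python3 - <<'E'
from ov import *
for i in range(2):
    snap('scene','sc15'); s=env.observe(); P=s['position'];print(P,s['ft_force'],s['ft_force']@[.956,.292,0],s['wrist_torque']@[-.292,.956,0],118-1e3*(P[:2]-[.547,-.2615])@[.956,.292])
im=np.clip(np.load('pics/sc15.npz')['frame'][180:270,165:245,::-1].astype(float)*1.6,0,255).astype(np.uint8)
cv2.imwrite('pics/b13.png',cv2.resize(im,None,fx=7,fy=7,interpolation=cv2.INTER_CUBIC))
E
```

```text
time_s: 26.68
position: [0.6035, -0.2444, 0.154]
tool_rot: [[-0.292, -0.0, -0.956], [0.956, -0.0, -0.292], [-0.0, -1.0, 0.0]]
ft_force: [-1.8, 0.3, 1.9]
grip_width: 0.0345
[ 0.60343078 -0.24441179  0.1540285 ] [-1.94882548 -0.12531968  0.95303759] -1.8996705003905312 0.5069514073723738 59.06241446826938
[ 0.6034043  -0.24441078  0.15401337] [-2.07393657  0.15828532  1.82491179] -1.936464047942735 0.5199612240064254 59.08743804323173
```

View pics/b13.png

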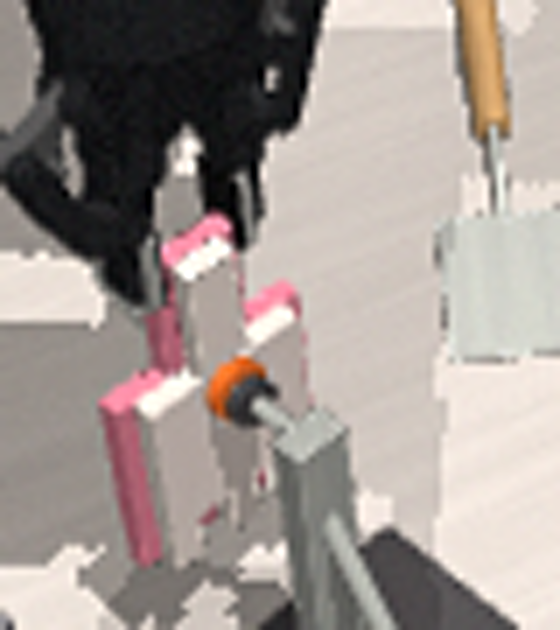

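```bash
python3 -m inch '[[[-1,0.1,0.03,0.02,0,0,0],[-1,0.2,0.06,0.02,0,0,0],[-1,0.2,0.06,0.02,0,0,0]]]'
python3 -m inch '[[[-1,0.1,0.03,0,0,0,0],[-1,0.2,0.06,0,0,0,0],[-1,0.2,0.06,0,0,0,0]]]'
python3 - <<'E'
from ov import *
for i in range(2):
    env.get_image('scene'); s=env.observe(); P=s['position'];print(P,s['ft_force'],s['ft_force']@[.956,.292,0],s['wrist_torque']@[-.292,.956,0],118-1e3*(P[:2]-[.547,-.2615])@[.956,.292])
E
```

```text
time_s: 27.15
position: [0.6052, -0.2439, 0.1541]
tool_rot: [[-0.292, -0.001, -0.956], [0.956, -0.0, -0.292], [0.0, -1.0, 0.001]]
ft_force: [-4.4, -1.2, 1.8]
grip_width: 0.0343
time_s: 27.52
position: [0.6069, -0.2434, 0.1542]
tool_rot: [[-0.292, -0.001, -0.957], [0.957, -0.0, -0.292], [0.0, -1.0, 0.002]]
ft_force: [-5.6, -2.0, 2.5]
grip_width: 0.0348
[ 0.60687621 -0.24338438  0.15419488] [-6.06250494 -2.06269134  2.96166513] -6.398060589808219 1.360158746537835 55.468586376300024
[ 0.6068379  -0.24343257  0.1541849 ] [-6.10242517 -1.61673913  2.39822641] -6.306006287264785 1.3383922664021917 55.51928167059646
```

```bash
python3 -m inch '[[[-1,0.05,0.015,0,0,0,0],[-1,0.09,0.027,0,0,0,0],[-1,0.09,0.027,0,0,0,0]]]'
python3 - <<'E'
from ov import *
for i in range(3):
    snap('scene','sc16'); s=env.observe(); P=s['position'];print(P,s['ft_force'],s['ft_force']@[.956,.292,0],s['wrist_torque']@[-.292,.956,0],118-1e3*(P[:2]-[.547,-.2615])@[.956,.292])
im=np.clip(np.load('pics/sc16.npz')['frame'][180:270,165:245,::-1].astype(float)*1.6,0,255).astype(np.uint8)
cv2.imwrite('pics/b14.png',cv2.resize(im,None,fx=7,fy=7,interpolation=cv2.INTER_CUBIC))
E
```

```text
time_s: 28.0
position: [0.6075, -0.2432, 0.1542]
tool_rot: [[-0.291, -0.002, -0.957], [0.957, -0.0, -0.291], [0.0, -1.0, 0.002]]
ft_force: [-7.4, -2.5, 2.7]
grip_width: 0.0345
[ 0.60751353 -0.24321419  0.1541898 ] [-7.46106104 -2.09070076  2.61758444] -7.743258979346077 1.5884337975505802 54.80961240487836
[ 0.60752291 -0.2432387   0.15418877] [-8.21507105 -2.33548078  2.75996783] -8.535568310068074 1.5503900649466915 54.80779538606403
[ 0.60750697 -0.24323035  0.15419584] [-8.41250946 -1.13614941  3.25960901] -8.374114670248842 1.6547646994373502 54.82059726718008
```

View pics/b14.png

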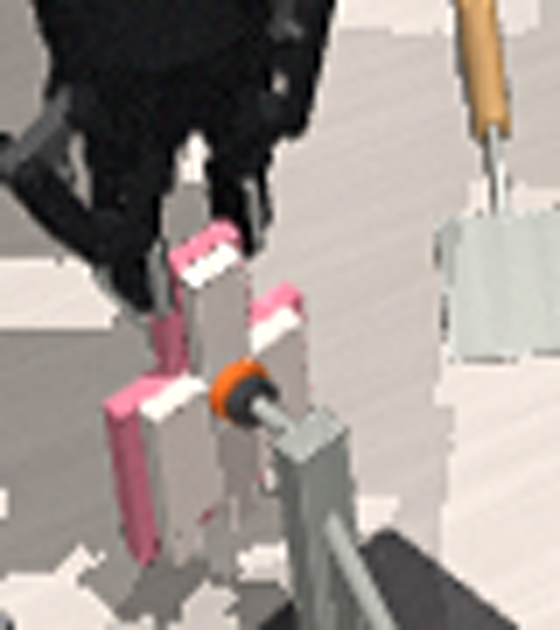

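```bash
python3 -m inch '[[[-1,0.02,0.006,0.02,0,0,0],[-1,0.02,0.006,0.02,0,0,0],[-1,0.02,0.006,0.02,0,0,0],[-1,0.02,0.006,0.02,0,0,0],[-1,0.02,0.006,0.02,0,0,0]]]'
python3 -m inch '[[[0.5,0.02,0.006,0.02,0,0,0],[0.5,0.02,0.006,0.02,0,0,0],[0.5,0.02,0.006,0.02,0,0,0],[0.5,0,0,3,0,0,0],[0.5,0,0,7,0,0,0],[1,0,0,9,0,0,0]]]'
python3 - <<'E'
from ov import *
snap('scene','sc17'); s=env.observe();print(s['position'],s['ft_force'])
im=np.clip(np.load('pics/sc17.npz')['frame'][180:270,165:245,::-1].astype(float)*1.6,0,255).astype(np.uint8)
cv2.imwrite('pics/b15.png',cv2.resize(im,None,fx=7,fy=7,interpolation=cv2.INTER_CUBIC))
E
```

```text
time_s: 28.78
position: [0.6076, -0.2432, 0.1543]
tool_rot: [[-0.291, -0.002, -0.957], [0.957, -0.0, -0.291], [0.0, -1.0, 0.002]]
ft_force: [-7.6, -2.1, 3.6]
grip_width: 0.0347
time_s: 29.52
position: [0.6092, -0.2429, 0.2469]
tool_rot: [[-0.292, 0.003, -0.956], [0.956, -0.002, -0.292], [-0.002, -1.0, -0.003]]
ft_force: [1.7, 0.9, -1.0]
grip_width: 0.0801
[ 0.60958811 -0.24319881  0.24891243] [-0.68231607  1.50575894  2.04934929]
```

View pics/b15.png

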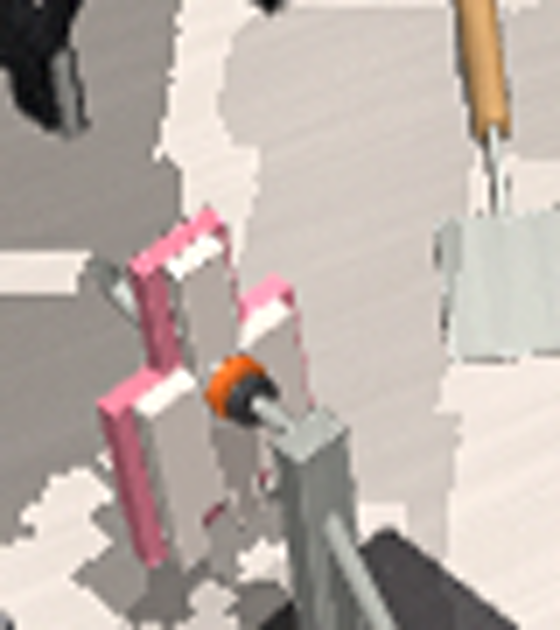

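```bash
python3 -m inch '[[[1,-2,6,0,0,0,-8],[1,-4,12,0,0,0,-16],[1,-6,18,0,0,0,-24],[1,-8,24,0,0,0,-26.2],[1,-9,30,0,0,0,-26.2],[1,-10.5,36,0,0,0,-26.2],[1,-12,42,0,0,0,-26.2],[1,-12.5,46.8,-3,0,0,-26.2],[1,-12.5,46.8,-5,0,0,-26.2],[1,-12.5,46.8,-5,0,0,-26.2]]]'
python3 - <<'E'
from ov import *
snap('scene','sc18');
s=env.observe();P=s['position'];R=s['tool_rot'];print(P,R[:,0],s['grip_width'])
p=[P[0],P[1],np.arctan2(-R[0,0],R[1,0])];print(np.degrees(p[2]))
ov2('sc18',p,.130,54,102,275,105,365,212,6,'b16',g=1.7)
E
```

```text
time_s: 30.82
position: [0.4826, 0.2254, 0.1929]
tool_rot: [[0.16, -0.003, -0.987], [0.987, -0.001, 0.16], [-0.001, -1.0, 0.003]]
ft_force: [0.6, -0.0, 0.2]
grip_width: 0.0852
[0.48339738 0.2250916  0.19413345] [ 1.60448192e-01  9.87044216e-01 -3.03964993e-04] 0.08548336046462388
-9.23291226494834
```

View pics/b16.png

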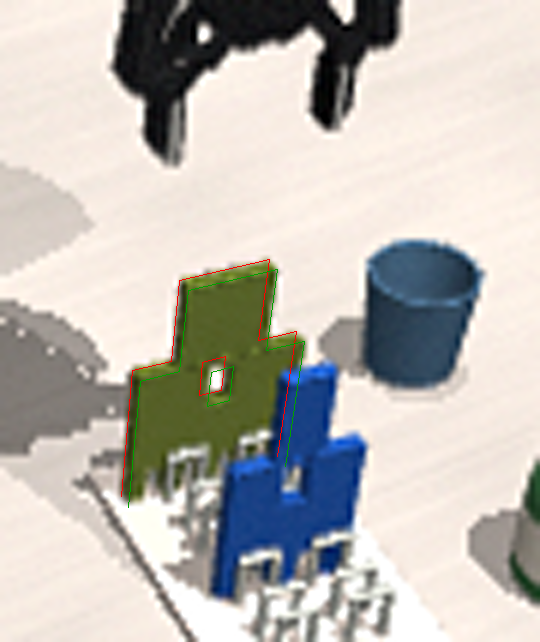

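```bash
python3 -m inch '[[[1,0,0,-4,0,0,0],[1,0,0,-7,0,0,0],[1,0,0,-8.7,0,0,0],[1,0,0,-8.7,0,0,0],[-1,0,0,-8.7,0,0,0],[-1,0,0,-8.7,0,0,0],[-1,0,0,-8.7,0,0,0],[-1,0,0,-8.7,0,0,0],[-1,0,0,-8.7,0,0,0]]]' 60

```

```text
time_s: 32.0
position: [0.4846, 0.225, 0.1092]
tool_rot: [[0.161, 0.004, -0.987], [0.987, 0.0, 0.161], [0.001, -1.0, -0.003]]
ft_force: [-0.1, -2.0, 6.6]
grip_width: 0.0519
```

```bash
python3 -m inch '[[[-1,0,0,0.5,0,0,0],[-1,0,0,3,0,0,0],[-1,0,0,9,0,0,0],[-1,-0.4,-3,9,0,0,0],[-1,-1.2,-8,9,0,0,0],[-1,-2.1,-13,9,0,0,0],[-1,-2.1,-18,9,0,0,8],[-1,-1,-24,9,0,0,16],[-1,0,-30,9,0,0,24],[-1,1,-36,9,0,0,26.2],[-1,2,-42,8,0,0,26.2],[-1,2.9,-46,7,0,0,26.2],[-1,2.9,-49.6,6.3,0,0,26.2],[-1,2.9,-49.6,6.3,0,0,26.2],[-1,2.9,-49.6,6.3,0,0,26.2],[-1,2.9,-49.6,6.3,0,0,26.2]]]' 100
python3 - <<'E'
from ov import *
snap('scene','sc19');
s=env.observe();P=s['position'];R=s['tool_rot'];print(P,R[:,0],s['grip_width'],s['ft_force'])
p=[P[0],P[1],np.arctan2(-R[0,0],R[1,0])]
print((P[:2]-[.547,-.2615])@[.956,.292],(P[:2]-[.547,-.2615])@[-.292,.956],np.degrees(p[2]))
ov2('sc19',p,P[2]+.0208,54,102,140,170,240,262,7,'b17',g=1.7)
E
```

```text
time_s: 34.0
position: [0.5127, -0.2699, 0.171]
tool_rot: [[-0.293, 0.001, -0.956], [0.956, -0.0, -0.293], [-0.0, -1.0, -0.0]]
ft_force: [0.2, -0.6, -1.0]
grip_width: 0.0499
[ 0.51272579 -0.26995777  0.17096568] [-2.92960173e-01  9.56124541e-01 -4.46192494e-04] 0.04978538896369265 [-0.58243176  0.58074523 -2.17441344]
-0.035235813743156395 0.0019224378837425886 17.035262378460903
```

View pics/b17.png

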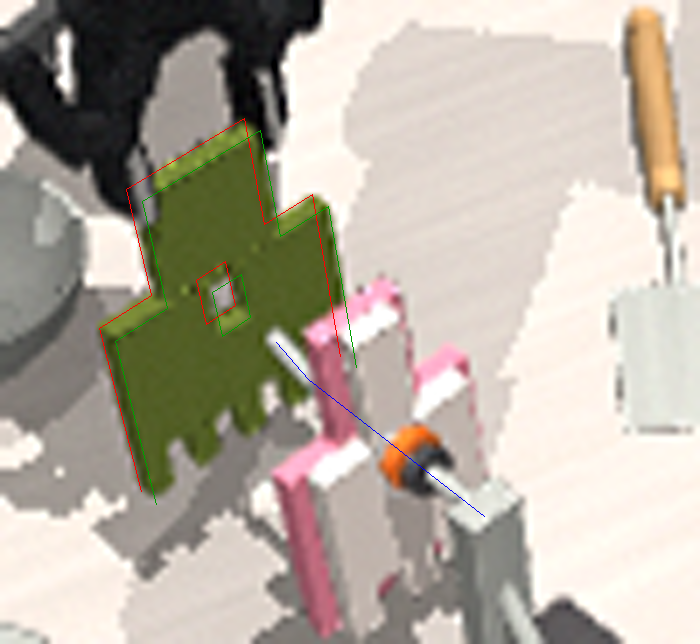

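```bash
python3 -m inch '[[[-1,0.99,0.18,0,0,0,0],[-1,1.94,0.47,0,0,0,0],[-1,2.85,0.74,0,0,0,0],[-1,3.55,0.96,0,0,0,0],[-1,4.25,1.17,-0.05,0,0,0],[-1,4.9,1.37,-0.1,0,0,0],[-1,5.39,1.52,-0.1,0,0,0],[-1,6.1,1.74,-0.2,0,0,0],[-1,6.54,1.87,-0.6,0,0,0],[-1,6.54,1.87,-1.0,0,0,0],[-1,6.54,1.87,-1.3,0,0,0],[-1,6.54,1.87,-1.35,0,0,0],[-1,6.54,1.87,-1.4,0,0,0],[-1,6.54,1.87,-1.4,0,0,0]]]'
python3 - <<'E'
from ov import *
for i in range(2):
    snap('scene','sc20'); s=env.observe(); P=s['position'];print(P,s['ft_force'],s['ft_force']@[.956,.292,0],s['wrist_torque']@[-.292,.956,0],118-1e3*(P[:2]-[.547,-.2615])@[.956,.292])
R=s['tool_rot'];p=[P[0],P[1],np.arctan2(-R[0,0],R[1,0])]
ov2('sc20',p,.178,54,102,140,170,240,262,7,'b18',g=1.7)
E
```

```text
time_s: 35.8
position: [0.5779, -0.2522, 0.1566]
tool_rot: [[-0.292, 0.0, -0.957], [0.957, -0.0, -0.292], [-0.0, -1.0, -0.0]]
ft_force: [0.3, 1.1, -1.4]
grip_width: 0.0497
[ 0.57795027 -0.2522387   0.15660427] [-1.32322271  0.32937651 -0.10910768] -1.1688229662049336 0.02159118143380076 85.70724327483877
[ 0.57793447 -0.2522301   0.15657391] [-0.94107332  0.3687943  -1.13017692] -0.7919781600061585 0.054020477331277565 85.71983118047285
```

View pics/b18.png

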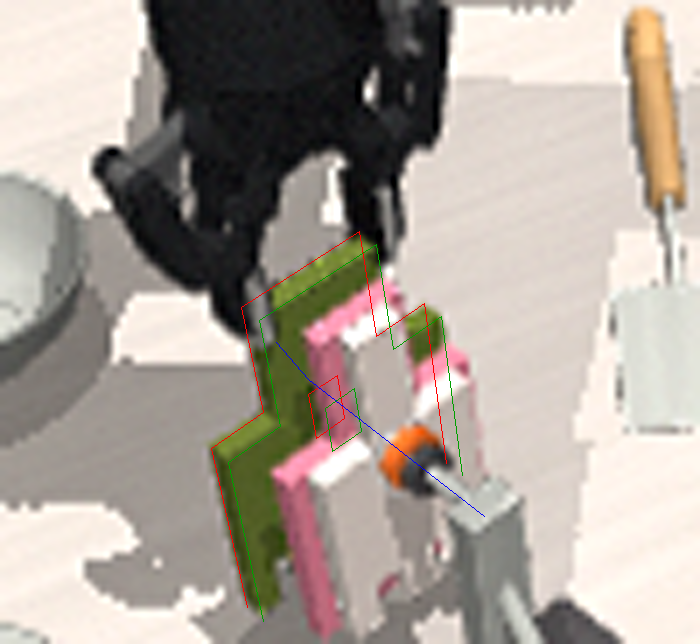

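```bash
python3 -m inch '[[[-1,0.2,0.06,-0.04,0,0,0],[-1,0.45,0.14,-0.07,0,0,0],[-1,0.7,0.22,-0.07,0,0,0],[-1,0.7,0.22,-0.07,0,0,0]]]'
python3 - <<'E'
from ov import *
for i in range(2):
    env.get_image('scene'); s=env.observe(); P=s['position'];print(P,s['ft_force'],s['ft_force']@[.956,.292,0],s['wrist_torque']@[-.292,.956,0],118-1e3*(P[:2]-[.547,-.2615])@[.956,.292])
E
```

```text
time_s: 36.4
position: [0.5852, -0.25, 0.1558]
tool_rot: [[-0.292, 0.0, -0.956], [0.956, -0.0, -0.292], [-0.0, -1.0, -0.0]]
ft_force: [-0.8, 0.2, 2.1]
grip_width: 0.0497
[ 0.58507881 -0.25000069  0.15584608] [-1.58001087 -0.45781498  1.78738864] -1.6441723632511769 0.31501559309762345 78.23885538900521
[ 0.58502904 -0.25000765  0.15584549] [-1.47523698 -0.93870322  1.53750928] -1.6844278912005661 0.2727896857987061 78.28847173938414
```

```bash
python3 -m inch '[[[-1,0.25,0.08,0.03,0,0,0],[-1,0.5,0.15,0.03,0,0,0],[-1,0.7,0.21,0.03,0,0,0],[-1,0.8,0.245,0.03,0,0,0],[-1,0.8,0.245,0.03,0,0,0]]]'
python3 - <<'E'
from ov import *
for i in range(2):
    env.get_image('scene'); s=env.observe(); P=s['position'];print(P,s['ft_force'],s['ft_force']@[.956,.292,0],s['wrist_torque']@[-.292,.956,0],118-1e3*(P[:2]-[.547,-.2615])@[.956,.292])
E
python3 -m inch '[[[-1,0.1,0.03,0,0,0,0],[-1,0.15,0.046,0,0,0,0],[-1,0.15,0.046,0,0,0,0]]]'
```

```text
time_s: 37.12
position: [0.593, -0.2474, 0.156]
tool_rot: [[-0.292, 0.0, -0.956], [0.956, 0.0, -0.292], [0.0, -1.0, -0.0]]
ft_force: [-1.6, 0.1, 1.4]
grip_width: 0.0497
[ 0.59297179 -0.24749108  0.1559847 ] [-1.82750027 -1.09203194  1.22224847] -2.065963585176453 0.31931653221259654 69.96036865668248
[ 0.59293544 -0.24749366  0.15598235] [-0.97112703 -0.45357159  1.27993113] -1.0608403475383827 0.2637298791618011 69.99587158296767
time_s: 37.6
position: [0.5944, -0.2471, 0.156]
tool_rot: [[-0.292, -0.0, -0.956], [0.956, -0.0, -0.292], [0.0, -1.0, 0.0]]
ft_force: [-1.8, -0.7, 1.8]
grip_width: 0.0503
```

```bash
python3 -m inch '[[[-1,0.1,0.03,0,0,0,0],[-1,0.15,0.046,0,0,0,0],[-1,0.15,0.046,0,0,0,0]]]'
python3 -m inch '[[[-1,0.05,0.015,0,0,0,0],[-1,0.1,0.03,0,0,0,0],[-1,0.1,0.03,0,0,0,0]]]'
python3 - <<'E'
from ov import *
for i in range(2):
    env.get_image('scene'); s=env.observe(); P=s['position'];print(P,s['ft_force'],s['ft_force']@[.956,.292,0],s['wrist_torque']@[-.292,.956,0],118-1e3*(P[:2]-[.547,-.2615])@[.956,.292])
E
```

```text
time_s: 37.98
position: [0.5959, -0.2466, 0.156]
tool_rot: [[-0.292, -0.0, -0.956], [0.956, -0.0, -0.292], [0.0, -1.0, 0.0]]
ft_force: [-3.0, -1.5, 1.7]
grip_width: 0.0497
time_s: 38.35
position: [0.597, -0.2463, 0.156]
tool_rot: [[-0.292, 0.0, -0.956], [0.956, -0.0, -0.292], [-0.0, -1.0, -0.0]]
ft_force: [-3.2, -0.9, 1.2]
grip_width: 0.0502
[ 0.59700111 -0.24633985  0.15603505] [-2.22360877 -1.08914157  1.25210506] -2.4437993230739306 0.6779476472802785 65.77217829266138
[ 0.59699066 -0.24631944  0.15602792] [-4.02384873 -0.92694852  1.58943702] -4.117468352750433 0.7105324133616749 65.77620972557085
```

Force about 3.3 N at 65.8 mm; continuing in ≤1 mm steps.

```bash
python3 -m inch '[[[-1,0.05,0.015,0,0,0,0],[-1,0.1,0.03,0,0,0,0],[-1,0.1,0.03,0,0,0,0]]]'
python3 -m inch '[[[-1,0.05,0.015,0,0,0,0],[-1,0.07,0.02,0,0,0,0],[-1,0.07,0.02,0,0,0,0]]]'
python3 - <<'E'
from ov import *
for i in range(2):
    env.get_image('scene'); s=env.observe(); P=s['position'];print(P,s['ft_force'],s['ft_force']@[.956,.292,0],s['wrist_torque']@[-.292,.956,0],118-1e3*(P[:2]-[.547,-.2615])@[.956,.292])
E
```

```text
time_s: 38.83
position: [0.5979, -0.246, 0.156]
tool_rot: [[-0.292, -0.0, -0.956], [0.956, -0.0, -0.292], [0.0, -1.0, 0.0]]
ft_force: [-3.0, -1.5, 1.8]
grip_width: 0.05
time_s: 39.2
position: [0.5986, -0.2459, 0.1561]
tool_rot: [[-0.292, -0.0, -0.956], [0.956, -0.0, -0.292], [-0.0, -1.0, 0.0]]
ft_force: [-4.9, -2.1, 3.1]
grip_width: 0.0499
[ 0.59853619 -0.24585733  0.15606728] [-4.04040699 -2.26827096  1.50566887] -4.5249642064986615 1.0346821017156922 64.16374562131047
[ 0.59852957 -0.24587295  0.15604011] [-5.40695727 -1.4863155   1.41772685] -5.60305527309382 1.047295629631157 64.17462895740212
```

```bash
python3 -m inch '[[[-1,0.05,0.015,0,0,0,0],[-1,0.1,0.03,0,0,0,0],[-1,0.12,0.037,0,0,0,0],[-1,0.12,0.037,0,0,0,0]]]'
python3 - <<'E'
from ov import *
for i in range(3):
    snap('scene','sc21'); s=env.observe(); P=s['position'];print(P,s['ft_force'],s['ft_force']@[.956,.292,0],s['wrist_torque']@[-.292,.956,0],118-1e3*(P[:2]-[.547,-.2615])@[.956,.292])
E
```

```text
time_s: 39.8
position: [0.5996, -0.2455, 0.1561]
tool_rot: [[-0.292, -0.001, -0.957], [0.957, -0.0, -0.292], [0.0, -1.0, 0.001]]
ft_force: [-6.1, -2.2, 2.9]
grip_width: 0.0498
[ 0.59954446 -0.24559049  0.15610183] [-6.71708828 -2.06634718  2.60845049] -7.024909772010426 1.208304790832497 63.12192154011931
[ 0.59954706 -0.24555688  0.15611906] [-6.09849742 -2.26852654  2.60041254] -6.492573279894912 1.200099969533844 63.109614843512176
[ 0.5995274  -0.2455744   0.15609974] [-6.23104066 -2.25871604  3.42301475] -6.61641995353825 1.2063041567040338 63.133532790269356
```

```bash
python3 -m inch '[[[-1,0.05,0.015,0,0,0,0],[-1,0.09,0.027,0,0,0,0],[-1,0.09,0.027,0,0,0,0]]]'
python3 - <<'E'
from ov import *
for i in range(3):
    snap('scene','sc21'); s=env.observe(); P=s['position'];print(P,s['ft_force'],s['ft_force']@[.956,.292,0],s['wrist_torque']@[-.292,.956,0],118-1e3*(P[:2]-[.547,-.2615])@[.956,.292])
im=np.clip(np.load('pics/sc21.npz')['frame'][180:270,165:245,::-1].astype(float)*1.6,0,255).astype(np.uint8)
cv2.imwrite('pics/b19.png',cv2.resize(im,None,fx=7,fy=7,interpolation=cv2.INTER_CUBIC))
E
```

```text
time_s: 40.33
position: [0.6003, -0.2454, 0.1561]
tool_rot: [[-0.292, -0.001, -0.957], [0.957, -0.0, -0.292], [-0.0, -1.0, 0.001]]
ft_force: [-6.8, -2.7, 3.1]
grip_width: 0.0502
[ 0.60031428 -0.24534004  0.15614878] [-6.54998498 -1.531476    3.81370825] -6.70897663220086 1.3626167490511272 62.31284080827367
[ 0.6003187  -0.24535799  0.15616185] [-6.57971235 -1.73903411  4.23418103] -6.798002966546127 1.408402855113375 62.313854662098464
[ 0.60030691 -0.24536222  0.15615068] [-6.69952697 -2.67060046  3.47619066] -7.184563118489069 1.3960616203702207 62.326366306702624
```

View pics/b19.png

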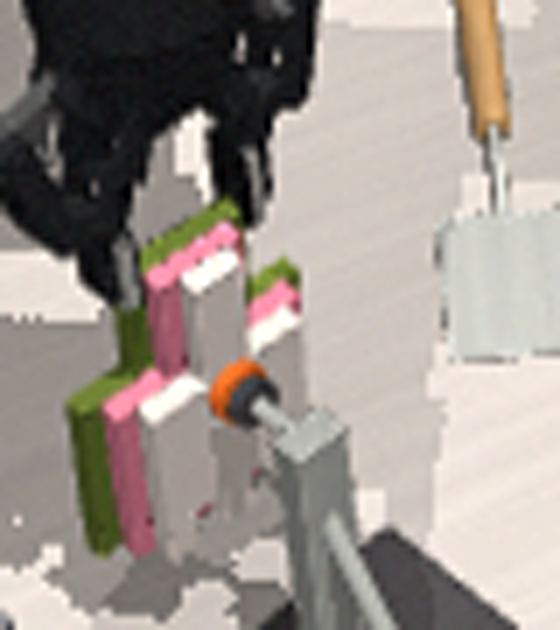

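```bash
python3 -m inch '[[[-1,0.05,0.015,0.03,0,0,0],[-1,0.1,0.03,0.03,0,0,0],[-1,0.1,0.03,0.03,0,0,0]]]'
python3 - <<'E'
from ov import *
for i in range(3):
    env.get_image('scene'); s=env.observe(); P=s['position'];print(P,s['ft_force'],s['ft_force']@[.956,.292,0],s['wrist_torque']@[-.292,.956,0],118-1e3*(P[:2]-[.547,-.2615])@[.956,.292])
E
```

```text
time_s: 40.85
position: [0.6012, -0.2451, 0.1564]
tool_rot: [[-0.292, -0.001, -0.957], [0.957, -0.0, -0.292], [0.0, -1.0, 0.001]]
ft_force: [-6.9, -3.0, 2.3]
grip_width: 0.0495
[ 0.60114346 -0.24510663  0.15639202] [-7.23839648 -1.88843061  3.60897948] -7.4713287728899616 1.4932855801517058 61.45198315541497
[ 0.60114949 -0.24512737  0.15638   ] [-7.60535397 -1.97145714  2.71826941] -7.846383877045662 1.513317083235092 61.452277874080735
[ 0.60113867 -0.24510162  0.1564224 ] [-7.25406559 -2.58598522  3.64255436] -7.689994383275169 1.4941014171700229 61.45510185179933
```

```bash
python3 -m inch '[[[-1,0.04,0.012,0,0,0,0],[-1,0.04,0.012,0,0,0,0],[-1,0.04,0.012,0,0,0,0],[-1,0.04,0.012,0,0,0,0],[-1,0.04,0.012,0,0,0,0],[-1,0.04,0.012,0,0,0,0]]]'
python3 - <<'E'
from ov import *
s=env.observe();print(s['ft_force']@[.956,.292,0])
for i in range(2):
    env.get_image('scene'); s=env.observe(); print(s['ft_force']@[.956,.292,0],s['wrist_torque']@[-.292,.956,0])
E
python3 -m inch '[[[1,0,0,0,0,0,0],[1,0,0,0,0,0,0],[1,0,0,0,0,0,0],[1,0,0,0,0,0,0],[1,0,0,3,0,0,0],[1,0,0,8,0,0,0],[1,-3,5,12,0,0,0],[1,-6,10,13,0,0,0],[1,-6,10,13,0,0,0],[1,-6,10,13,0,0,0],[1,-6,10,13,0,0,0],[1,-6,10,13,0,0,0]]]'
python3 - <<'E'
from ov import *
snap('scene','sc22');snap('top','top22'); s=env.observe();print(s['position'],s['ft_force'],s['time_s'])
im=np.clip(np.load('pics/sc22.npz')['frame'][180:270,160:240,::-1].astype(float)*1.6,0,255).astype(np.uint8)
cv2.imwrite('pics/b20.png',cv2.resize(im,None,fx=7,fy=7,interpolation=cv2.INTER_CUBIC))
E
```

```text
time_s: 41.75
position: [0.6015, -0.245, 0.1564]
tool_rot: [[-0.292, -0.002, -0.957], [0.957, -0.0, -0.292], [0.0, -1.0, 0.002]]
ft_force: [-7.3, -1.9, 3.5]
grip_width: 0.0497
-7.4780646068568455
-7.980712324281749 1.50992865155595
-6.505975556986056 1.5768518909263474
time_s: 43.35
position: [0.5425, -0.1456, 0.2854]
tool_rot: [[-0.291, -0.001, -0.957], [0.957, 0.001, -0.291], [0.001, -1.0, 0.001]]
ft_force: [0.4, 0.1, -0.2]
grip_width: 0.0854
[ 0.54236446 -0.14534343  0.28574801] [1.00619489 0.10662852 1.32808872] 43.45
```

View pics/b20.png

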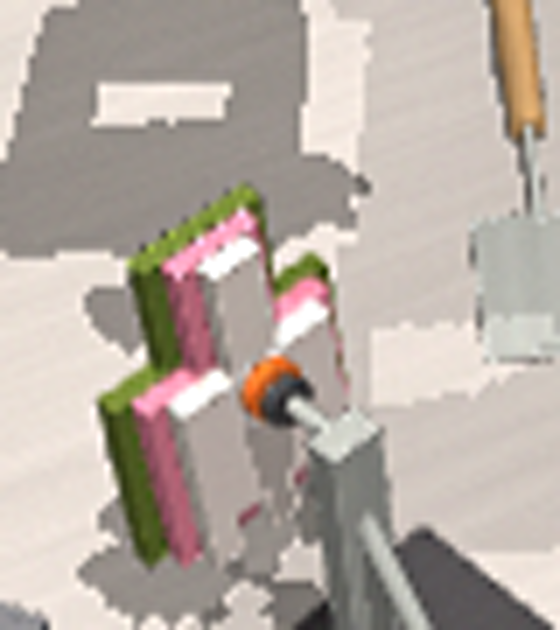

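View pics/sc22.png

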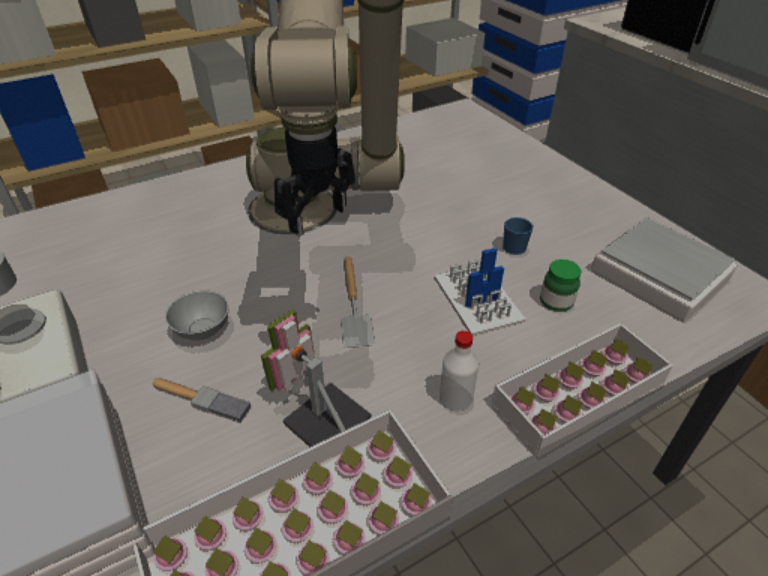

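View pics/top22.png

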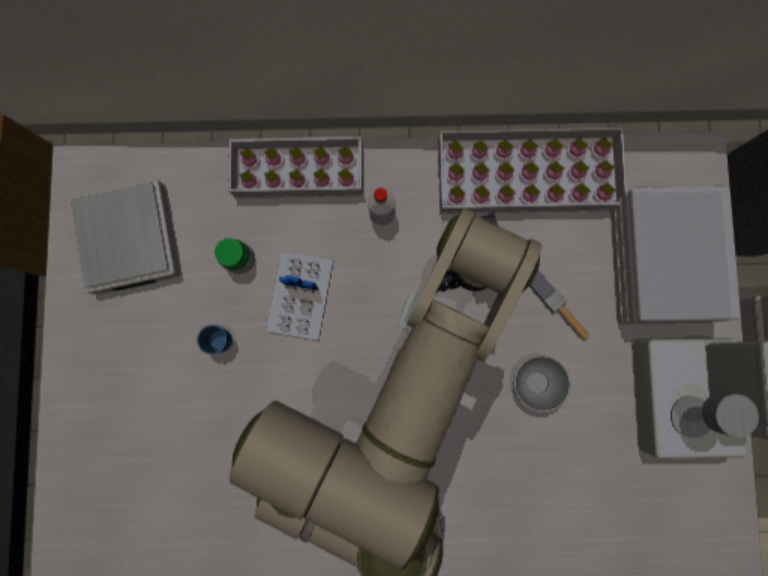

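```bash
python3 -m inch '[[[1,2.5,-5,0,0,0,0],[1,5.9,-10.03,-1,0,0,0],[1,5.9,-10.03,-4,0,0,0],[1,5.9,-10.03,-8,0,0,0],[1,5.9,-10.03,-11,0,0,0],[1,5.9,-10.03,-12.97,0,0,0],[1,5.9,-10.03,-12.97,0,0,0],[1,5.9,-10.03,-12.97,0,0,0],[-1,5.9,-10.03,-12.97,0,0,0],[-1,5.9,-10.03,-12.97,0,0,0],[-1,5.9,-10.03,-12.97,0,0,0],[-1,5.9,-10.03,-12.97,0,0,0]]]' 60
python3 - <<'E'
from ov import *
for i in range(3):
    snap('scene','sc23'); s=env.observe(); P=s['position'];print(P,s['ft_force'],s['ft_force']@[.956,.292,0],s['wrist_torque']@[-.292,.956,0],118-1e3*(P[:2]-[.547,-.2615])@[.956,.292],s['grip_width'])
E
```

```text
time_s: 44.95
position: [0.6014, -0.2453, 0.1573]
tool_rot: [[-0.292, 0.001, -0.956], [0.956, -0.001, -0.292], [-0.001, -1.0, -0.001]]
ft_force: [0.4, -0.4, 4.4]
grip_width: 0.0498
[ 0.60138489 -0.24527383  0.15722917] [-0.06736293 -0.26301588  4.40122948] -0.14119959727033204 -0.027709274826256403 61.2700026903026 0.049964238975565026
[ 0.60136995 -0.24525407  0.15714581] [ 1.12914089 -0.58218499  4.13328159] 0.909460669283636 -0.030218795509369036 61.278514931715975 0.05024168321415004
[ 0.60133694 -0.24524521  0.15708195] [-0.17905208 -1.47457842  4.3354746 ] -0.6017506882640651 0.032326297338552384 61.30748307270623 0.050062388213618865
```

```bash
python3 -m inch '[[[-1,0,0,0.05,0,0,0],[-1,0,0,0.1,0,0,0],[-1,0.05,0.015,0.1,0,0,0],[-1,0.1,0.03,0.1,0,0,0],[-1,0.1,0.03,0.1,0,0,0]]]' 100
python3 - <<'E'
from ov import *
for i in range(3):
    env.get_image('scene'); s=env.observe(); P=s['position'];print(P,s['ft_force'],s['ft_force']@[.956,.292,0],s['wrist_torque']@[-.292,.956,0],118-1e3*(P[:2]-[.547,-.2615])@[.956,.292],s['grip_width'])
E
```

```text
time_s: 45.72
position: [0.6022, -0.2449, 0.1577]
tool_rot: [[-0.292, 0.0, -0.956], [0.956, -0.0, -0.292], [-0.0, -1.0, -0.0]]
ft_force: [-0.2, -0.9, 4.5]
grip_width: 0.0473
[ 0.60220294 -0.24486528  0.157657  ] [ 0.59127889 -1.57735983  4.54839881] 0.10467354477105167 0.06820235313037488 60.36865200408658 0.04696970228611836
[ 0.60218328 -0.24484377  0.15766902] [ 0.40939841 -1.19635425  3.50113615] 0.042049440185414434 0.0397537850132868 60.38116960499888 0.04729168187525421
[ 0.6021822  -0.24482229  0.15765645] [ 0.32283719 -1.55368053  4.38170537] -0.14504236123825692 0.027579366467049973 60.37592701710133 0.04735967582903174
```

```bash
python3 -m inch '[[[-1,0.05,0.015,0.05,0,0,0],[-1,0.1,0.03,0.1,0,0,0],[-1,0.15,0.045,0.1,0,0,0],[-1,0.15,0.045,0.1,0,0,0]]]' 
python3 - <<'E'
from ov import *
for i in range(3):
    env.get_image('scene'); s=env.observe(); P=s['position'];print(P,s['ft_force'],s['ft_force']@[.956,.292,0],s['wrist_torque']@[-.292,.956,0],118-1e3*(P[:2]-[.547,-.2615])@[.956,.292],s['grip_width'])
E
```

```text
time_s: 46.38
position: [0.6036, -0.2443, 0.1584]
tool_rot: [[-0.292, -0.0, -0.956], [0.956, 0.0, -0.292], [0.0, -1.0, 0.0]]
ft_force: [0.1, -2.2, 1.7]
grip_width: 0.0473
[ 0.60359004 -0.24427513  0.15840026] [-0.41973238 -1.53753991  2.85325562] -0.8502258073411486 0.13564095541797735 58.87025728535438 0.047038304342888526
[ 0.60358586 -0.24426317  0.15846211] [ 0.25248212 -1.54208815  1.67335383] -0.20891683456904786 0.10683150317885204 58.87076173949531 0.047377369534653095
[ 0.60358832 -0.24428213  0.15845139] [ 1.17064792 -1.66928054  1.48894583] 0.6317094966526199 0.1078453163777207 58.873948037214234 0.04721358704762153
```

```bash
python3 -m inch '[[[-1,0.05,0.015,0.02,0,0,0],[-1,0.1,0.03,0.04,0,0,0],[-1,0.1,0.03,0.04,0,0,0]]]' 
python3 - <<'E'
from ov import *
for i in range(3):
    snap('scene','sc24'); s=env.observe(); P=s['position'];print(P,s['ft_force'],s['ft_force']@[.956,.292,0],s['wrist_torque']@[-.292,.956,0],118-1e3*(P[:2]-[.547,-.2615])@[.956,.292],s['grip_width'])
im=np.clip(np.load('pics/sc24.npz')['frame'][180:270,160:240,::-1].astype(float)*1.6,0,255).astype(np.uint8)
cv2.imwrite('pics/b21.png',cv2.resize(im,None,fx=7,fy=7,interpolation=cv2.INTER_CUBIC))
E
```

```text
time_s: 46.9
position: [0.6045, -0.2438, 0.1588]
tool_rot: [[-0.292, -0.0, -0.956], [0.956, 0.0, -0.292], [0.001, -1.0, 0.0]]
ft_force: [-0.7, -0.6, 1.4]
grip_width: 0.0471
[ 0.60456497 -0.24383006  0.15883704] [ 0.2250514  -0.78135615  0.38999741] -0.013006856491319283 0.19624497392823567 57.80826476735862 0.04701738504116671
[ 0.60455585 -0.24385045  0.15883661] [-0.3069163  -1.29039121  0.07993419] -0.6702062154431387 0.14014636248026258 57.82294170001156 0.0471979579389429
[ 0.60456    -0.24385202  0.15886465] [-0.56015637 -0.74291    -0.52450231] -0.7524392121250006 0.16666894491659484 57.819433332388186 0.04693301162190026
```

View pics/b21.png

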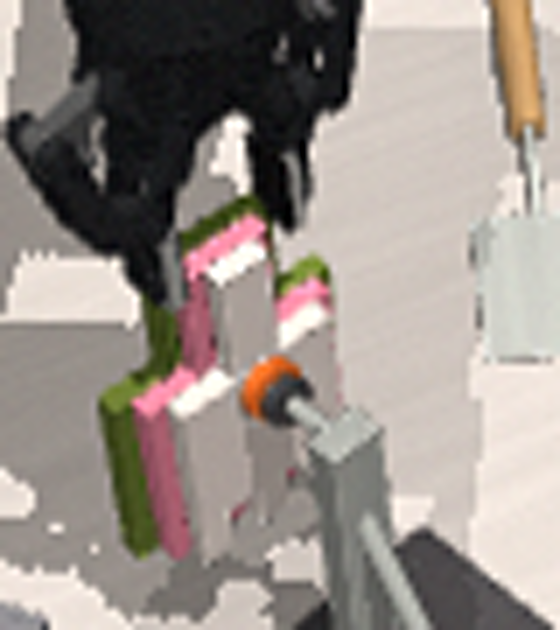

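```bash
python3 -m inch '[[[-1,0.05,0.015,0,0,0,0],[-1,0.1,0.03,0,0,0,0],[-1,0.1,0.03,0,0,0,0]]]' 
python3 -m inch '[[[-1,0.05,0.015,0,0,0,0],[-1,0.1,0.03,0,0,0,0],[-1,0.1,0.03,0,0,0,0]]]' 
python3 - <<'E'
from ov import *
for i in range(2):
    env.get_image('scene'); s=env.observe(); P=s['position'];print(P,s['ft_force'],s['ft_force']@[.956,.292,0],s['wrist_torque']@[-.292,.956,0],118-1e3*(P[:2]-[.547,-.2615])@[.956,.292],s['grip_width'])
E
```

```text
time_s: 47.42
position: [0.6056, -0.2436, 0.1589]
tool_rot: [[-0.292, -0.0, -0.956], [0.956, 0.0, -0.292], [0.0, -1.0, 0.0]]
ft_force: [-1.7, -0.2, -0.5]
grip_width: 0.0475
time_s: 47.8
position: [0.6066, -0.2433, 0.1589]
tool_rot: [[-0.292, -0.0, -0.956], [0.956, 0.0, -0.292], [0.0, -1.0, 0.0]]
ft_force: [-2.5, -1.3, 0.6]
grip_width: 0.0472
[ 0.60663315 -0.2433439   0.15899189] [-1.07591794 -0.82771647  0.41531277] -1.2702707631975254 0.31459042500221585 55.68912512006056 0.04686973778783837
[ 0.60661934 -0.24335224  0.15895809] [-1.22440723 -0.85396752  0.04711874] -1.419891832519415 0.27798954069649096 55.7047640156498 0.04730044365110957
```

```bash
python3 -m inch '[[[-1,0.05,0.015,0,0,0,0],[-1,0.1,0.03,0,0,0,0],[-1,0.15,0.045,0,0,0,0],[-1,0.15,0.045,0,0,0,0]]]' 
python3 - <<'E'
from ov import *
for i in range(2):
    snap('scene','sc25'); s=env.observe(); P=s['position'];print(P,s['ft_force'],s['ft_force']@[.956,.292,0],s['wrist_torque']@[-.292,.956,0],118-1e3*(P[:2]-[.547,-.2615])@[.956,.292],s['grip_width'])
a=[]
for f in('sc22','sc21','sc25'):
    im=np.clip(np.load('pics/'+f+'.npz')['frame'][195:265,165:210,::-1].astype(float)*1.8,0,255).astype(np.uint8); a.append(cv2.resize(im,None,fx=6,fy=6,interpolation=cv2.INTER_CUBIC))
cv2.imwrite('pics/b22.png',np.hstack(a))
E
```

```text
time_s: 48.4
position: [0.6082, -0.2429, 0.159]
tool_rot: [[-0.292, -0.0, -0.956], [0.956, -0.0, -0.292], [0.0, -1.0, 0.0]]
ft_force: [-1.6, -0.9, -0.4]
grip_width: 0.0471
[ 0.60813629 -0.24294257  0.15898346] [-1.68644651  0.01943238  1.28307382] -1.6065686099834435 0.37114831886203603 54.134935056014015 0.04695073976772134
[ 0.60814471 -0.2429387   0.1589942 ] [-1.36412615 -0.74587803  0.30869517] -1.5219009861259383 0.2765884861024566 54.12575253544947 0.04705864341416027
```

View pics/b22.png

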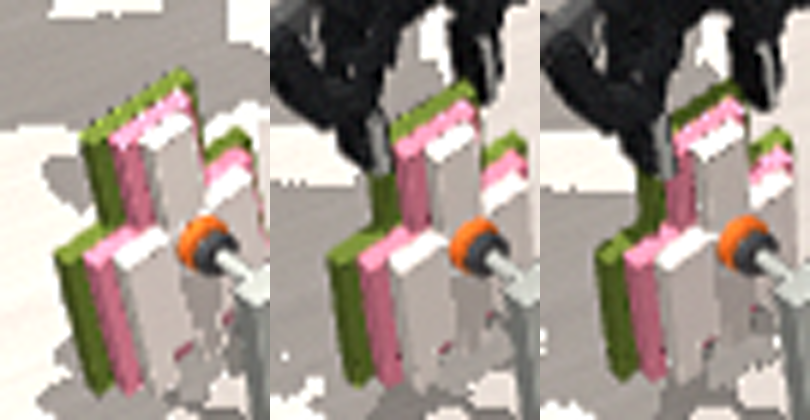

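```bash
python3 -m inch '[[[1,0,0,0,0,0,0],[1,0,0,0,0,0,0],[1,-0.6,-0.18,0,0,0,0],[1,-1.2,-0.37,-0.2,0,0,0],[1,-1.2,-0.37,-0.45,0,0,0],[1,-1.2,-0.37,-0.45,0,0,0],[-1,-1.2,-0.37,-0.45,0,0,0],[-1,-1.2,-0.37,-0.45,0,0,0],[-1,-1.2,-0.37,-0.45,0,0,0],[-1,-1.2,-0.37,-0.45,0,0,0]]]' 60
python3 - <<'E'
from ov import *
for i in range(2):
    snap('scene','sc26'); s=env.observe(); P=s['position'];print(P,s['ft_force'],s['ft_force']@[.956,.292,0],s['wrist_torque']@[-.292,.956,0],118-1e3*(P[:2]-[.547,-.2615])@[.956,.292],s['grip_width'])
a=[]
for f in('sc22','sc21','sc26'):
    im=np.clip(np.load('pics/'+f+'.npz')['frame'][195:265,165:210,::-1].astype(float)*1.8,0,255).astype(np.uint8); a.append(cv2.resize(im,None,fx=6,fy=6,interpolation=cv2.INTER_CUBIC))
cv2.imwrite('pics/b23.png',np.hstack(a))
E
```

```text
time_s: 49.75
position: [0.5962, -0.2466, 0.1547]
tool_rot: [[-0.292, 0.0, -0.956], [0.956, -0.0, -0.292], [-0.0, -1.0, -0.0]]
ft_force: [-0.7, 1.1, 1.1]
grip_width: 0.0514
[ 0.59624631 -0.2466378   0.15471794] [-0.71003998  0.71700493  1.65111979] -0.4694327781995607 0.0006820039902062071 66.58076300941369 0.05184617725429719
[ 0.59624557 -0.24664234  0.15470554] [0.44088258 0.32576463 2.47949516] 0.5166070170196337 0.03406721798732388 66.58279912749572 0.05145342444922708
```

View pics/b23.png

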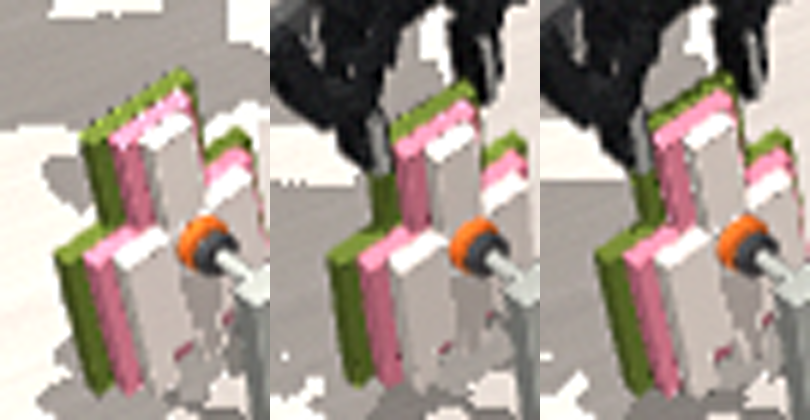

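```bash
python3 -m inch '[[[-1,0.05,0.015,0.03,0,0,0],[-1,0.1,0.03,0.03,0,0,0],[-1,0.15,0.045,0.03,0,0,0],[-1,0.2,0.06,0.03,0,0,0],[-1,0.2,0.06,0.03,0,0,0]]]' 
python3 - <<'E'
from ov import *
for i in range(2):
    env.get_image('scene'); s=env.observe(); P=s['position'];print(P,s['ft_force'],s['ft_force']@[.956,.292,0],s['wrist_torque']@[-.292,.956,0],118-1e3*(P[:2]-[.547,-.2615])@[.956,.292],s['grip_width'])
E
```

```text
time_s: 50.48
position: [0.598, -0.2461, 0.1548]
tool_rot: [[-0.292, -0.0, -0.956], [0.956, -0.0, -0.292], [0.0, -1.0, 0.0]]
ft_force: [-0.9, -1.0, 1.8]
grip_width: 0.0516
[ 0.5980535  -0.24609111  0.15478529] [-0.91167674  0.22166877  1.41826514] -0.8068356833238027 0.37518047905301305 64.693458841633 0.05139922716029086
[ 0.59803929 -0.24611811  0.15477206] [-1.98974801  0.08711845  1.18402635] -1.876760513724919 0.3290034405188796 64.71492429533329 0.05178739598560659
```

```bash
python3 -m inch '[[[-1,0.05,0.015,0,0,0,0],[-1,0.1,0.03,0,0,0,0],[-1,0.15,0.045,0,0,0,0],[-1,0.2,0.06,0,0,0,0],[-1,0.2,0.06,0,0,0,0]]]' 
python3 - <<'E'
from ov import *
for i in range(2):
    env.get_image('scene'); s=env.observe(); P=s['position'];print(P,s['ft_force'],s['ft_force']@[.956,.292,0],s['wrist_torque']@[-.292,.956,0],118-1e3*(P[:2]-[.547,-.2615])@[.956,.292],s['grip_width'])
E
```

```text
time_s: 51.2
position: [0.6, -0.2455, 0.1548]
tool_rot: [[-0.292, -0.0, -0.957], [0.957, -0.0, -0.292], [0.0, -1.0, 0.0]]
ft_force: [-3.7, -0.9, 2.2]
grip_width: 0.0516
[ 0.60002086 -0.2454977   0.15479119] [-4.48107087 -1.48875158  2.60547058] -4.718619214722453 0.7840450550123524 62.63938205585799 0.05156717886935417
[ 0.60003712 -0.24550742  0.15481572] [-2.04152936 -1.51765765  2.87936339] -2.3948581070870496 0.8059598045607598 62.62668199320953 0.05204874867432914
```

```bash
python3 -m inch '[[[-1,0.05,0.015,0,0,0,0],[-1,0.1,0.03,0,0,0,0],[-1,0.15,0.045,0,0,0,0],[-1,0.2,0.06,0,0,0,0],[-1,0.2,0.06,0,0,0,0]]]' 
python3 - <<'E'
from ov import *
for i in range(2):
    env.get_image('scene'); s=env.observe(); P=s['position'];print(P,s['ft_force'],s['ft_force']@[.956,.292,0],s['wrist_torque']@[-.292,.956,0],118-1e3*(P[:2]-[.547,-.2615])@[.956,.292],s['grip_width'])
E
```

```text
time_s: 51.92
position: [0.6021, -0.2449, 0.1548]
tool_rot: [[-0.292, -0.0, -0.956], [0.956, -0.0, -0.292], [0.0, -1.0, 0.0]]
ft_force: [-4.6, -1.6, 3.0]
grip_width: 0.0514
[ 0.60206831 -0.24491547  0.15485314] [-5.0461383  -1.5847949   2.11050987] -5.286868327225939 1.0119118164991936 60.51201062920469 0.05199551809108322
[ 0.60207435 -0.24486128  0.15484146] [-5.09017066 -1.96651612  2.20554415] -5.440425853503597 1.0311451748293203 60.490417564567196 0.051749424244740015
```

```bash
python3 -m inch '[[[-1,0.05,0.015,0,0,0,0],[-1,0.1,0.03,0,0,0,0],[-1,0.15,0.045,0,0,0,0],[-1,0.2,0.06,0,0,0,0],[-1,0.2,0.06,0,0,0,0]]]' 100
python3 - <<'E'
from ov import *
for i in range(2):
    snap('scene','sc27'); s=env.observe(); P=s['position'];print(P,s['ft_force'],s['ft_force']@[.956,.292,0],s['wrist_torque']@[-.292,.956,0],118-1e3*(P[:2]-[.547,-.2615])@[.956,.292],s['grip_width'])
E
```

```text
time_s: 52.65
position: [0.6037, -0.2444, 0.155]
tool_rot: [[-0.292, -0.001, -0.957], [0.957, -0.0, -0.292], [-0.0, -1.0, 0.001]]
ft_force: [-6.8, -1.9, 3.2]
grip_width: 0.0499
[ 0.60371999 -0.24440224  0.15496356] [-5.87813799 -1.00531661  3.55339079] -5.913052368973525 1.388890431157801 58.78314198313679 0.05008616547531748
[ 0.60371852 -0.24441205  0.15497472] [-6.2873822  -2.11211119  4.02057227] -6.62747385042697 1.3856656293387848 58.78741580932806 0.05017238226562013
```

```bash
python3 -m inch '[[[-1,0.05,0.015,0.02,0,0,0],[-1,0.1,0.03,0.04,0,0,0],[-1,0.15,0.045,0.04,0,0,0],[-1,0.15,0.045,0.04,0,0,0]]]'
python3 - <<'E'
from ov import *
for i in range(3):
    snap('scene','sc27'); s=env.observe(); P=s['position'];print(P,s['ft_force'],s['ft_force']@[.956,.292,0],s['wrist_torque']@[-.292,.956,0],118-1e3*(P[:2]-[.547,-.2615])@[.956,.292],s['grip_width'])
E
```

```text
time_s: 53.25
position: [0.605, -0.244, 0.1553]
tool_rot: [[-0.292, -0.002, -0.957], [0.957, -0.0, -0.292], [0.0, -1.0, 0.002]]
ft_force: [-7.4, -2.4, 3.6]
grip_width: 0.0501
[ 0.60497138 -0.2440342   0.15530073] [-7.12089216 -1.71566741  4.13655801] -7.308547790350327 1.6148714436260176 57.479343739470465 0.05023685207771498
[ 0.60495944 -0.24401706  0.1553014 ] [-8.60044735 -1.98994825  3.67760003] -8.803092560349425 1.5525288098011842 57.48575208560927 0.05003461871710715
[ 0.6049695  -0.24401082  0.15530045] [-7.58140593 -1.73103636  3.99149693] -7.753286687519949 1.5800372315520304 57.4743176497787 0.04937343364815419
```

```bash
python3 -m inch '[[[-1,0.06,0.018,0.02,0,0,0],[-1,0.06,0.018,0.02,0,0,0],[-1,0.06,0.018,0.02,0,0,0],[-1,0.06,0.018,0.02,0,0,0],[-1,0.06,0.018,0.02,0,0,0],[-1,0.06,0.018,0.02,0,0,0]]]'
python3 - <<'E'
from ov import *
for i in range(3):
    snap('scene','sc27'); s=env.observe(); P=s['position'];print(s['ft_force'],s['ft_force']@[.956,.292,0],s['wrist_torque']@[-.292,.956,0])
E
python3 -m inch '[[[1,0,0,0,0,0,0],[1,0,0,0,0,0,0],[1,0,0,0,0,0,0],[1,-0.5,-0.15,0,0,0,0],[1,-0.5,-0.15,3,0,0,0],[1,-0.5,-0.15,8,0,0,0],[1,-3,5,12,0,0,0],[1,-6,10,13,0,0,0],[1,-6,10,13,0,0,0],[1,-6,10,13,0,0,0],[1,-6,10,13,0,0,0],[1,-6,10,13,0,0,0],[1,-6,10,13,0,0,0],[1,-6,10,13,0,0,0]]]'
python3 - <<'E'
from ov import *
snap('scene','sc28'); s=env.observe();print(s['position'],s['ft_force'],s['time_s'])
a=[]
for f in('sc22','sc27','sc28'):
    im=np.clip(np.load('pics/'+f+'.npz')['frame'][195:265,165:210,::-1].astype(float)*1.8,0,255).astype(np.uint8); a.append(cv2.resize(im,None,fx=6,fy=6,interpolation=cv2.INTER_CUBIC))
cv2.imwrite('pics/b24.png',np.hstack(a))
E
```

```text
time_s: 54.15
position: [0.6055, -0.2439, 0.1555]
tool_rot: [[-0.291, -0.002, -0.957], [0.957, -0.0, -0.291], [0.0, -1.0, 0.002]]
ft_force: [-7.7, -2.2, 3.1]
grip_width: 0.0499
[-7.6355711  -2.51255933  3.93711692] -8.033273296413984 1.689332476069015
[-7.72930646 -2.29403066  3.60122242] -8.059073926703276 1.675344850192561
[-7.27805759 -3.110387    2.83712147] -7.8660560608987895 1.6394152999049818
time_s: 56.05
position: [0.5463, -0.1438, 0.2852]
tool_rot: [[-0.292, -0.0, -0.957], [0.957, 0.0, -0.292], [0.0, -1.0, 0.0]]
ft_force: [0.3, -0.9, -0.2]
grip_width: 0.086
[ 0.54629522 -0.14377866  0.28527758] [-0.4807359   0.60329578 -0.65703109] 56.1
```

View pics/b24.png

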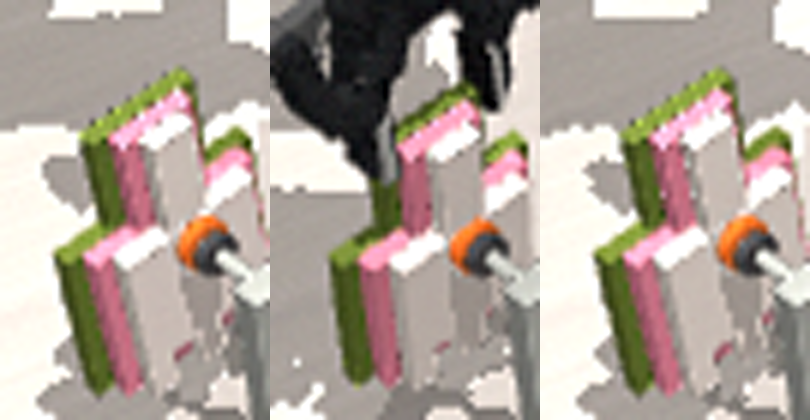

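View pics/sc28.png

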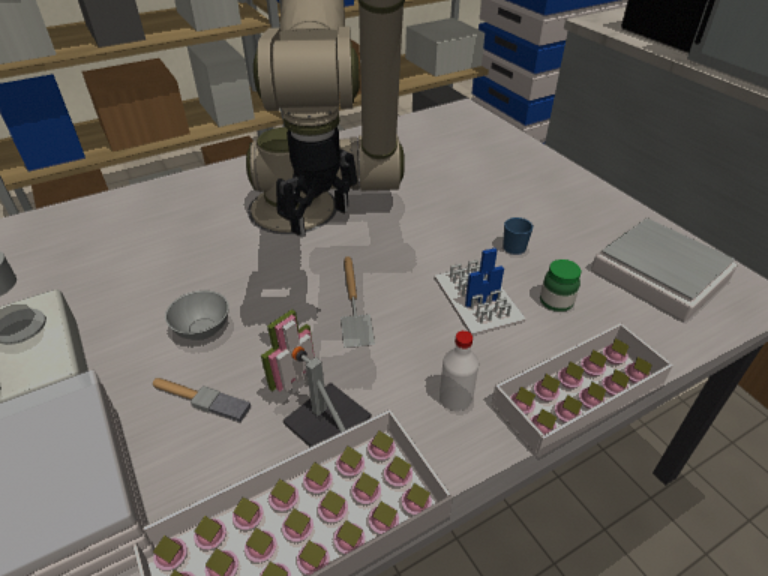

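The final picture shows white, pink and green hanging flush on the hook, around px (285,350). The blue comb is in the rack at (487,280), the other things are where they were, and the gripper is clear. Handing in.

```bash
python3 -c "
from rig import env
print(env.close_job()); s=env.observe(); print(s['time_s'])"
```

```text
the job is handed in; nothing more can be done
None
the job is handed in; nothing more can be done
```

The white, pink and green combs are on the hook in that order, flat against each other. I handed the job in just after 56 s. In the last picture the blue comb is still in the rack, the other things look untouched, and the gripper is clear of everything.

- **White:** pressed at about 8.2 N by the wrist sensor. It tilted in the first grip, at about 4 N, so I let it hang, gripped it lower and pressed again.
- **Pink:** pressed at about 8 N.
- **Green:** the first hold was only about 7.5 N, so I gripped it again. The second press tilted the stack at about 1.5 N and I gave it up. The third held about 8 N for over half a second.
- **Force limit:** no reading along the push went above about 9 N. They were taken between steps, with about 0.7 N of noise. Arm friction took perhaps 1–2 N, so the force reaching the buffer or the comb behind was somewhat lower than these figures.

Two checks disagreed:
- **Gripper height:** the gripper looked about 30 mm higher in the pictures than its reported position. I went by where the combs appeared in the images, and those matched.
- **Hanging angle:** when let go, the stack hangs with the tops leaning a few degrees away from the post, but flush.

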